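Hook the sauce shelf onto the buffet stand and set the bottle on it

ROBOT

A 6-joint arm with a two-finger parallel gripper is mounted at the origin on the work surface. World frame = base frame: x ahead of the robot, y to its left, z up, the work surface at z = 0. Lengths are in m, angles in degrees, forces in N, time in s.
With the tool pointing down it reaches from about 0.375 to 0.925 m from the base axis. Payload 5.7 kg.
Tool frame: the origin (TCP) lies on the front face of the gripper's body, between the roots of the fingers; the fingertips stand 73 mm ahead of it and the grasp point (between the pads) lies 54 mm ahead of it (arm.pinch_z is the distance from the TCP to the grasp point, in m); z points along the fingers, y is the direction in which the jaws open and shut (so a half turn about z gives the same grasp; the last joint's range is limited). The gripper opens to 85 mm and grips with 20 to 120 N. Pads are 22 mm wide; open, the fingers measure 114 mm over their backs; the gripper's body (76 mm by 85 mm) begins 54 mm behind the grasp point. The pads swing forward as they close: fully open they stand 13 mm farther back than shut.
Start: joints at [65.655, 20.558, 86.54, -0, 72.909, -6.595], TCP at [0.183, 0.571, 0.304] pointing down, gripper open.
Joint ranges: [-170.27, 170.27], [-57.76, 135], [12.27, 136.19], [-55.21, 235.2], [11.17, 155.16], [-170.74, 170.74]. Speed limits (degrees/s): [136.94, 136.94, 180, 180, 180, 180].

INTERFACE

Orientations are given as [roll, pitch, yaw] about the fixed x, y, z axes, in that order (R = Rz(yaw) Ry(pitch) Rx(roll)).
In Python, from station import monitor, grab_frame, camera_info, ticket, arm gives the robot as it stands.
- The arm moves only by the shell command python3 -m inch 'ROWS'. ROWS is JSON, a list of rows, each an object with "delta_pos": the shift along the tool's x, y, z in m, a list of three; "turn": the turn, a rotation vector about the tool's x, y, z in rad, a list of three; "jaw": the closure, from -1 (fully open) to 1 (shut). A call has 1 to 10 rows; each row shifts and turns the commanded pose from where the row before left it, along the tool's axes as they then stand; what a row does not reach is not made up. A row lasts 1/12 s, in which the tool goes at most 41.7 mm and 7.16 degrees, less where a joint would pass 70% of its speed; a pose out of reach is approached as far as the arm can. A call is refused whole if a number of a shift passes 0.0417 or a number of a turn 0.125, either way. A call with a gripper value outside its range is refused whole. The fingers move at their own pace and stop on an object; the grip force is fixed at half the most. Time passes only in rows, so rows that do not move let the fingers close. It gives the time, the measured TCP pose, the force and the opening at its end, in the units of the state.
- monitor.read_state(): the state, without advancing time (a new reading comes with each control period).
- grab_frame(name): name is "side" or "top" or "wrist"; returns the picture (400x640x3 uint8, blue, green, red); there is no depth.
- camera_info(name): a dict with "mtx" (3x3 intrinsics, pixels), "cam_to_world" (4x4, takes a point from camera to world coordinates). Camera axes: x right, y down, z forward; pixel columns grow to the right and rows downward; lengths in m; the calibration is good to about 2 mm. The wrist camera is an equidistant fisheye: a pixel r from the principal point sees the ray r / f radians off the axis. A picture is of the moment at which its call begins: read the wrist's pose just before it. camera_info takes no time and is no camera call; for the wrist camera it gives the pose at the moment of the call.
- ticket.sign_off(): hands the job in, once; it reports no verdict.
The state is a dict: "clock": time; "qpos": joint angles; "qvel": joint speeds; "tau": joint torques, N m; "eef_pos": TCP position; "ee_rot": TCP orientation; "wrist_force": force on the tool from outside, world axes, zero at the start; "torque": the same for the moment, N m; "opening": finger opening in m.
Only numpy, scipy, OpenCV 4.12 (cv2) and the standard library are available. Lean on these libraries where they do the work, as an engineer would, in place of code of your own. Each camera call takes 0.05 s, during which the arm holds its last target.

TASK

Hang the steel tray shelf on the buffet stand: put its two claws into the upper slots of the slotted strips and press it down until it is fully home and the latch snaps. Then stand the sauce bottle upright on the shelf, let go, and leave the other things on the counter where they are.

Things in the scene. Friction and masses are not known exactly. Their poses are not given: they have to be found in the camera images.
- stand: Fixed steel stand: foot plate 170 x 190 x 12 mm behind the origin (+x) and two posts, 14 mm wide, 200 mm high, at y = +-77 mm. Between them two aluminium strips, 40 mm wide, 6 mm thick, upright at y = +-48 mm. Origin on the table below the middle of the strips' front face; x points into the slots, z up. Ignore the strips' lower windows (z 50 to 88 mm): no latch there.
- slots (a point): Middle of the strips' front face (stand's axes), 170 mm up: NOMINAL height of the lower edges of the upper slots (each 18 wide, 42 mm high; the strip ends 14 mm above). The strips are height-adjustable: the true edges, both alike, lie up to 7 mm lower or higher. This is not reported: find it by feel or sight. At a wrong height the claws butt on solid strip.
- shelf: Loose steel tray shelf, about 0.32 kg, flat on the table. Origin at the centre of its underside, x towards its claws, z up. Floor 110 x 130 mm (x, y), 4 mm thick, lips 12 to 14 mm high. Back plate x = 50 to 55, y = +-65, up to z = 84 mm. Seated on the stand its origin is at x = -55 to -57, |y| < 6 mm in the stand's frame and z = slots' lower edge minus 62 mm: about 100 to 115 mm. Once latched it cannot be lifted.
- fin (a point): Middle of the top edge of the shelf's carrying fin, the part to grip: 10 mm thick (y), x = -48 to 50 mm, from the floor up to z = 90 mm of the shelf, at y = 0. Shelf's axes.
- claws (a point): On the back plate's rear face (shelf x = 55, y = 0, z = 62 mm), level with the undersides of the claws' necks, which rest on the slots' lower edges when seated. Two claws at y = +-48 mm, 8 mm thick (y), reach 20 mm behind this face: neck 14 mm high, then a tip from 22 mm below this point to 14 mm above (36 mm high). They enter the slots with this point 22 to 28 mm above the lower edges.
- latch (a joint): Spring latch behind the slots, sliding along the stand's +x (m), black knob at the rear. Once the claws are in up to the back plate and moved down, it resists with 15 to 20 N (least when pressed near the claws), far more than the shelf's weight, and clicks only in the last 2 mm, when the necks rest on the edges. 0 when empty, up to 0.009 while the claws pass, about 0.003 when locked over them.
- bottle: White plastic sauce bottle, conical red nozzle, about 0.2 kg: round, 46 mm across up to z = 100 mm, 130 mm high over the nozzle. Origin at the centre of its underside, z up. Either half of the shelf's floor beside the fin takes it: free floor y = 5 to 62 mm or -62 to -5 mm, x = -51 to 50 mm, top at z = 4 mm of the shelf's frame.
- bowl: Bystander, loose: white ceramic bowl, 110 mm across, 45 mm high; origin at the centre of its underside
- shaker: Bystander, loose: glass salt shaker, 38 mm across, 82 mm high; origin at the centre of its underside
- jar: Bystander, loose: amber glass jar with a steel lid, 68 mm across, 85 mm high; origin at the centre of its underside
- plate: Bystander, loose: white dinner plate, 170 mm across, 20 mm high; origin at the centre of its underside
- spoon: Bystander, loose: spoon with a wooden handle, 200 mm long lying flat; origin near its middle, x along it
- cup: Bystander, loose: blue ceramic cup, 72 mm across, 90 mm high; origin at the centre of its underside
Things that resemble listed ones, but are neither listed nor needed, are in the scene too. There is more than one size of the bottle; the one meant has the size given above.

How it is judged (in metres and radians):
On the way:
1. the shelf's claws are in the upper slots, fully down, and the latch has snapped over them, before the bottle is put on (x of shelf in the frame of stand between -0.06 and -0.052 m and y of shelf in the frame of stand between -0.009 and 0.009 m and z of shelf in the frame of stand between 0.097 and 0.117 m and value of joint latch between 0.0012 and 0.0042 m and angle between shelf's own z axis and vertical below 0.1 rad), for 0.2 s.
At the end, for the whole second after the job is handed in: Shelf level (0.1 rad), claws fully down in the upper slots (origin x -60..-52, y +-9, z 97..117 mm in the stand's frame), latch at 1.2 to 4.2 mm; bottle upright (0.12 rad) on the shelf's floor, its centre over the floor, underside -1 to 9 mm over the shelf's underside; both at rest (all of step 1 and x of bottle in the frame of shelf between -0.051 and 0.05 m and y of bottle in the frame of shelf between -0.062 and 0.062 m and z of bottle in the frame of shelf between -0.001 and 0.009 m and angle between bottle's own z axis and vertical below 0.12 rad and linear speed of each of bottle, shelf below 0.02 m/s); the robot touches nothing.
It fails at once if another thing on the counter is shifted more than 40 mm (distance of any of bowl, shaker, jar, plate, spoon, cup from where it was at the start of the episode above 0.04 m).
It also fails if it takes over 58 s, if anything falls off the work surface, if the arm or the gripper's body presses on something with over 40 N, if the wrist force passes 120 N, or if a joint passes its speed limit or range.

## Working session

There is one attempt and no reset: what is moved stays moved. The work goes in short steps, Python scripts to look and compute and a shell command to move; the robot and the scene stay as the last step left them, time stands still between calls to the robot, and variables do not carry over. Pictures are saved under pics/ and viewed, and the job is handed in when it is done.

```bash
ls -la; mkdir -p pics; python3 - <<'E'
from station import monitor, grab_frame, camera_info, ticket, arm
import cv2
print(monitor.read_state()); print(arm, arm.pinch_z)
for n in ["side","top","wrist"]:
    i=camera_info(n); print(n,i)
    cv2.imwrite(f"pics/{n}0.png",grab_frame(n))
E
```

```text
total 12
drwxr-xr-x  3 agent agent 4096 Dec  7 06:53 .
drwxr-xr-x 23 root  root  4096 Dec  7 06:53 ..
drwxr-xr-x  2 agent agent 4096 Dec  7 06:53 pics
{'clock': 0.0, 'qpos': array([ 6.56536898e+01,  2.05982867e+01,  8.65993953e+01,  2.29474177e-03,
        7.29102256e+01, -6.59398156e+00]), 'qvel': array([-0.0272076 , -0.10813096,  0.07594321,  0.04692612, -0.1393206 ,
       -0.02808203]), 'tau': array([-6.77876596e-04, -5.27625954e+01, -2.78607130e+01, -5.60070530e-04,
        1.36461732e-02, -2.59734924e-05]), 'eef_pos': array([0.18269896, 0.57092199, 0.30304712]), 'ee_rot': array([-1.79893058e+02, -1.45689729e-02,  1.62246981e+02]), 'wrist_force': array([0.12811085, 0.47455653, 0.01732064]), 'torque': array([-0.01580363, -0.05633735,  0.04830962]), 'opening': 0.0853087446313483}
<Robot object at 0x7fe8643fba10> 0.0539
side {'mtx': array([[369.45744827,   0.        , 312.46291005],
       [  0.        , 369.45744827, 200.94729966],
       [  0.        ,   0.        ,   1.        ]]), 'cam_to_world': array([[ 0.76365744, -0.40775364,  0.50056396, -0.0287731 ],
       [-0.64552
[... 328 characters left out ...]
   ]]), 'cam_to_world': array([[-0.01628168, -0.99427987,  0.10555775,  0.34588717],
       [-0.99975239,  0.01779037,  0.01336667, -0.01994909],
       [-0.01516812, -0.10531398, -0.99432333,  1.39096334],
       [ 0.        ,  0.        ,  0.        ,  1.        ]])}
wrist {'mtx': array([[309.70691629,   0.        , 321.12425523],
       [  0.        , 309.70691629, 199.11033233],
       [  0.        ,   0.        ,   1.        ]]), 'cam_to_world': array([[ 0.30463358,  0.91122972,  0.27723417,  0.11158453],
       [ 0.95246752, -0.29083166, -0.09067836,  0.59404946],
       [-0.00200034,  0.29168021, -0.9565138 ,  0.3731603 ],
       [ 0.        ,  0.        ,  0.        ,  1.        ]])}
```

View pics/side0.png

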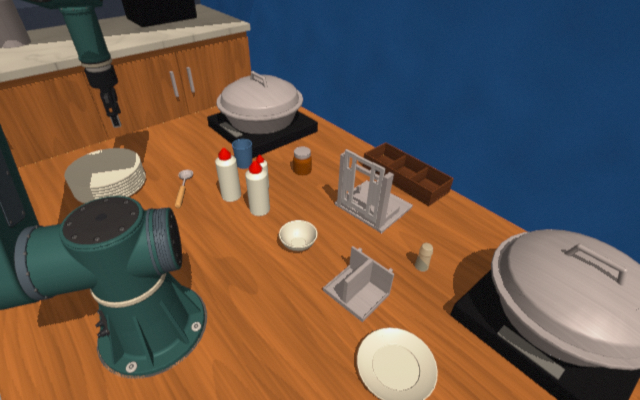

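View pics/top0.png

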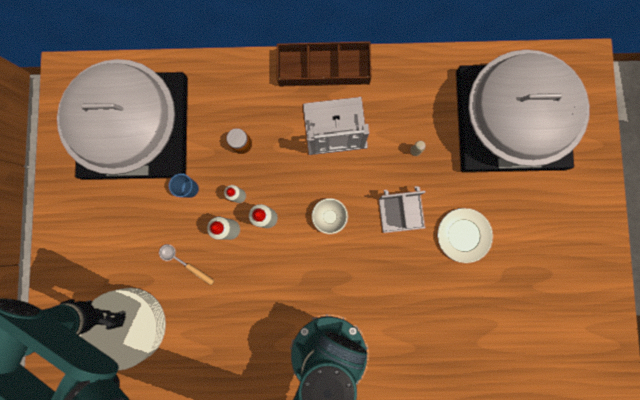

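View pics/wrist0.png

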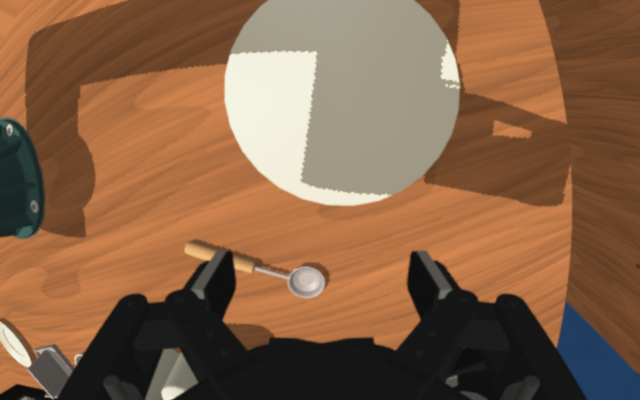

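Side view: shelf at about (358,285), stand at (372,190), three bottles at (229,178), (260,165), (258,190) and the bowl between. Top view: shelf (402,212), stand (336,125), bottle nozzles (219,228), (233,192), (261,215). Next I'll zoom in to measure.

```bash
cat > h.py <<'E'
import numpy as np, cv2
from station import monitor, grab_frame, camera_info
def ray(n,u,v,info=None):
    i=info or camera_info(n); K=i["mtx"]; T=i["cam_to_world"]
    x=(u-K[0,2])/K[0,0]; y=(v-K[1,2])/K[1,1]
    if n=="wrist":
        r=np.hypot(x,y); d=np.array([x/r*np.sin(r),y/r*np.sin(r),np.cos(r)]) if r>1e-9 else np.array([0,0,1.])
    else:
        d=np.array([x,y,1.])
    d=T[:3,:3]@(d/np.linalg.norm(d)); return T[:3,3],d
def plane(n,u,v,z,info=None):
    o,d=ray(n,u,v,info); return o+d*(z-o[2])/d[2]
def tri(rays):
    A=np.zeros((3,3));b=np.zeros(3)
    for o,d in rays:
        P=np.eye(3)-np.outer(d,d);A+=P;b+=P@o
    p=np.linalg.solve(A,b)
    return p,[np.linalg.norm((np.eye(3)-np.outer(d,d))@(p-o)) for o,d in rays]
def proj(n,p,info=None):
    i=info or camera_info(n);K=i["mtx"];T=i["cam_to_world"]
    c=T[:3,:3].T@(np.asarray(p)-T[:3,3])
    if n=="wrist":
        t=np.arctan2(np.hypot(c[0],c[1]),c[2]);s=t/np.hypot(c[0],c[1]);x,y=c[0]*s,c[1]*s
    else: x,y=c[0]/c[2],c[1]/c[2]
    return K[0,0]*x+K[0,2],K[1,1]*y+K[1,2]
E
python3 - <<'E'
import cv2
s=cv2.imread('pics/side0.png');t=cv2.imread('pics/top0.png')
a=cv2.resize(s[140:330,300:450],None,fx=4,fy=4,interpolation=cv2.INTER_CUBIC)[:, :600]
b=cv2.resize(t[90:250,290:440],None,fx=4,fy=4,interpolation=cv2.INTER_CUBIC)
cv2.imwrite('pics/c1.png',cv2.resize(s[140:330,310:450],None,fx=3,fy=3,interpolation=cv2.INTER_CUBIC));cv2.imwrite('pics/c2.png',b[:600])
from h import *
for n,im in (("side",s),("top",t)):
    h=cv2.cvtColor(im,cv2.COLOR_BGR2HSV)
    m=((h[...,0]<6)|(h[...,0]>174))&(h[...,1]>200)&(h[...,2]>120)
    k,l,st,c=cv2.connectedComponentsWithStats(m.astype('uint8'))
    for i in range(1,k):
        if st[i,4]>20: print(n,st[i],c[i])
E
```

```text
side [219 148  12  12 102] [224.03921569 154.09803922]
side [249 155  15  18 151] [255.99337748 164.69536424]
top [227 188   8   8  43] [230.3255814  191.65116279]
top [254 209  11  12  95] [259.27368421 214.96842105]
top [211 222  12  12 107] [216.81308411 227.57943925]
```

View pics/c1.png

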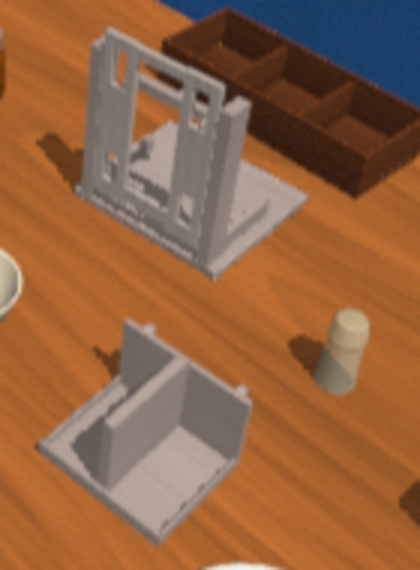

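View pics/c2.png

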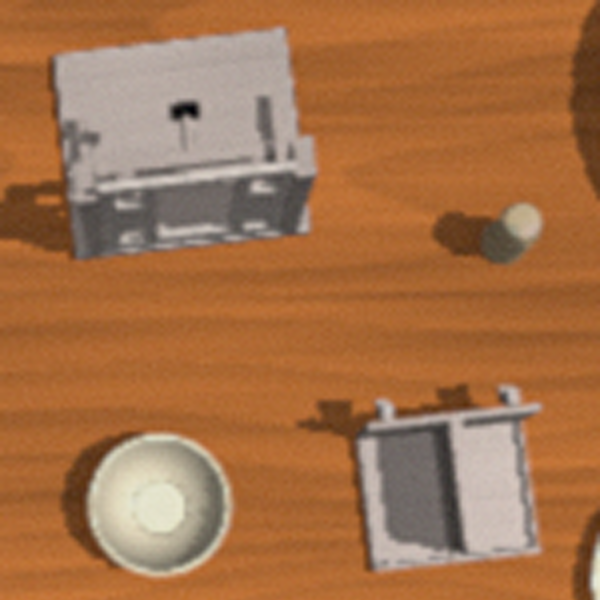

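```bash
python3 - <<'E'
from h import *
np.set_printoptions(precision=4,suppress=True)
T=lambda x,y:(x/4+290,y/4+90)
S=lambda x,y:(x/3+310,y/3+140)
def P(n,f,x,y,z): return plane(n,*f(x,y),z)
# stand: base corners
for nm,p in dict(rearL=(55,58),rearR=(285,30),frontL=(77,258),frontR=(310,233)).items(): print('stand foot',nm,P("top",T,*p,0.012))
for nm,p in dict(front=(212,275),rightrear=(305,197),left=(78,190)).items(): print('stand foot side',nm,P("side",S,*p,0.006))
print('post top R',P("top",T,308,150,0.2),'L',P("top",T,75,185,.2))
for nm,p in dict(fL=(374,570),fR=(540,550)).items(): print('shelf top',nm,P("top",T,*p,0.012))
print('claws',P("top",T,384,410,.07),P("top",T,510,395,.07))
print('plate top',P("top",T,362,432,.084),P("top",T,542,408,.084))
for nm,p in dict(L=(40,447),F=(158,542)).items(): print('shelf side',nm,P("side",S,*p,0.012))
t0=tri([ray("top",*T(362,432)),ray("side",*S(125,322))]);print('plate L top',t0)
t0=tri([ray("top",*T(542,408)),ray("side",*S(250,402))]);print('plate R top',t0)
for u,v in [(230.3,191.7),(259.3,215),(216.8,227.6)]:
  for z in(.10,.12,.14): print((u,v),z,plane("top",u,v,z),proj("side",plane("top",u,v,z)))
print('bowl',plane("top",*T(160,505),.04),'shaker',plane("top",*T(505,242),.03))
E
python3 - <<'E'
import cv2
s=cv2.imread('pics/side0.png');t=cv2.imread('pics/top0.png')
import numpy as np
a=cv2.resize(s[130:230,200:330],None,fx=4,fy=4,interpolation=cv2.INTER_CUBIC)
b=cv2.resize(t[170:250,190:290],None,fx=2.5,fy=2.5,interpolation=cv2.INTER_CUBIC)
c=np.zeros((400,770,3),np.uint8);c[:,:520]=a;c[:200,520:770]=b
cv2.imwrite('pics/c3.png',c)
E
```

```text
stand foot rearL [0.7911 0.065  0.012 ]
stand foot rearR [ 0.8105 -0.1222  0.012 ]
stand foot frontL [0.6256 0.0491 0.012 ]
stand foot frontR [ 0.6424 -0.1381  0.012 ]
stand foot side front [ 0.6473 -0.1344  0.006 ]
stand foot side rightrear [ 0.8164 -0.1181  0.006 ]
stand foot side left [0.6335 0.0478 0.006 ]
post top R [ 0.6608 -0.1222  0.2   ] L [0.6391 0.0405 0.2   ]
shelf top fL [ 0.3722 -0.1812  0.012 ]
shelf top fR [ 0.3857 -0.3118  0.012 ]
claws [ 0.4921 -0.1857  0.07  ] [ 0.5018 -0.2815  0.07  ]
plate top [ 0.4742 -0.1669  0.084 ] [ 0.4899 -0.3023  0.084 ]
shelf side L [ 0.3725 -0.1842  0.012 ]
shelf side F [ 0.3838 -0.3117  0.012 ]
plate L top (array([ 0.4768, -0.1692,  0.0825]), [np.float64(0.003179959021626912), np.float64(0.003179959021626885)])
plate R top (array([ 0.4892, -0.3009,  0.0907]), [np.float64(6.065870973276722e-05), np.float64(6.0658709732713695e-05)])
(230.3, 191.7) 0.1 [0.4995 0.282  0.1   ] (np.float64(259.40741009679994), np.float64(162.9031704920387))
(230.3, 191.7) 0.12 [0.4971 0.2773 0.12  ] (np.float64(259.10584170196285), np.float64(158.6744857609487))
(230.3, 191.7) 0.14 [0.4947 0.2727 0.14  ] (np.float64(258.79576598890236), np.float64(154.32650879867668))
(259.3, 215) 0.1 [0.4284 0.1952 0.1   ] (np.float64(255.9328535735894), np.float64(183.46957309030822))
(259.3, 215) 0.12 [0.4271 0.1919 0.12  ] (np.float64(255.61517259838226), np.float64(178.8808762357985))
(259.3, 215) 0.14 [0.4258 0.1886 0.14  ] (np.float64(255.28862015893904), np.float64(174.16403680048606))
(216.8, 227.6) 0.1 [0.3932 0.3214 0.1   ] (np.float64(224.95080825462531), np.float64(169.3362588533276))
(216.8, 227.6) 0.12 [0.3924 0.3161 0.12  ] (np.float64(224.70512712781505), np.float64(164.9881292975269))
(216.8, 227.6) 0.14 [0.3917 0.3108 0.14  ] (np.float64(224.4525387641263), np.float64(160.51775363674415))
bowl [ 0.4245 -0.0141  0.04  ] shaker [ 0.6283 -0.2902  0.03  ]
```

View pics/c3.png

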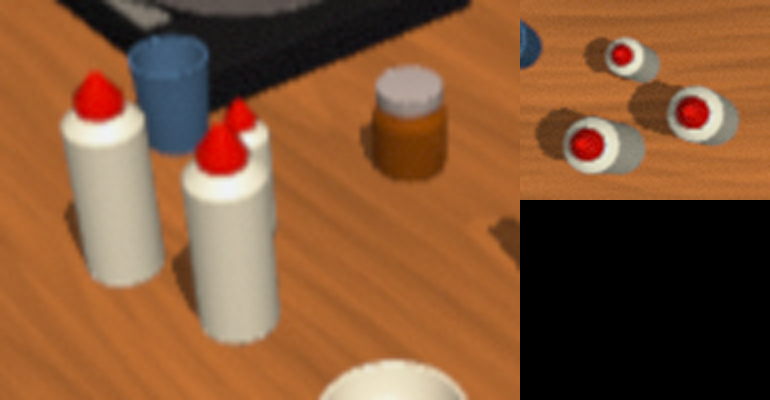

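Triangulating the nozzles shows that the small bottle at about (0.497, 0.278) is the 130 mm one; the other two are taller. The shelf's yaw is about 5.5–6.5° and the stand's about 5.5°. Next I'll look at the slots with the wrist camera, from two places.

```bash
cat >> h.py <<'E'
from scipy.spatial.transform import Rotation as Rn
from scipy.linalg import logm, expm
def pose():
    s=monitor.read_state(); T=np.eye(4); T[:3,3]=s["eef_pos"]; T[:3,:3]=Rn.from_euler("xyz",s["ee_rot"],degrees=True).as_matrix(); return T
def down(yaw,tilt=0):
    # tool down, tool x heading yaw (deg); tilt: tool z leans towards -toolx by tilt deg
    return Rn.from_euler("xyz",[180,0,yaw],degrees=True)*Rn.from_rotvec([0,-np.deg2rad(tilt),0])
def plan(pos,R,N=None,T0=None):
    T0=pose() if T0 is None else T0
    T=np.eye(4);T[:3,3]=pos;T[:3,:3]=R.as_matrix()
    rel=np.linalg.inv(T0)@T
    if N is None:
        N=int(np.ceil(max(np.linalg.norm(rel[:3,3])/.040,np.rad2deg(Rn.from_matrix(rel[:3,:3]).magnitude())/7.0,1)))
    st=expm(np.real(logm(rel))/N)
    d=st[:3,3];w=Rn.from_matrix(st[:3,:3]).as_rotvec()
    mid=T0@expm(np.real(logm(rel))/2)
    print("N",N,"delta",d.round(4).tolist(),"turn",w.round(4).tolist(),"|d|",np.linalg.norm(d).round(4),"mid",mid[:3,3].round(3))
E
python3 - <<'E'
from h import *
R=down(185.5,40); print(R.as_matrix().round(2)); plan([.55,-.05,.305],R); plan([.55,-.05,.305],R,20)
E
```

```text
[[-0.76 -0.1   0.64]
 [-0.07  1.    0.06]
 [-0.64  0.   -0.77]]
N 19 delta [-0.0226, -0.0304, 0.0069] turn [-0.0075, -0.0363, -0.0205] |d| 0.0385 mid [0.336 0.242 0.266]
N 20 delta [-0.0215, -0.0289, 0.0066] turn [-0.0072, -0.0344, -0.0194] |d| 0.0366 mid [0.336 0.242 0.266]
```

```bash
python3 - <<'E'
from h import *
R0=Rn.from_matrix(pose()[:3,:3]); p1=[.37,.25,.36]
plan(p1,R0,10)
T=np.eye(4);T[:3,3]=p1;T[:3,:3]=R0.as_matrix()
plan([.55,-.05,.305],down(185.5,40),10,T)
E
```

```text
N 10 delta [-0.0276, -0.0249, -0.0056] turn [0.0, 0.0, -0.0] |d| 0.0376 mid [0.276 0.411 0.332]
N 10 delta [-0.0196, -0.0279, 0.0116] turn [-0.0143, -0.0689, -0.0389] |d| 0.036 mid [0.44  0.092 0.314]
```

```bash
R='{"delta_pos":[-0.0276,-0.0249,-0.0056],"turn":[0,0,0],"jaw":-1}'; python3 -m inch '[{"delta_pos":[-0.0276,-0.0249,-0.0056],"turn":[0,0,0],"jaw":-1},{"delta_pos":[-0.0276,-0.0249,-0.0056],"turn":[0,0,0],"jaw":-1},{"delta_pos":[-0.0276,-0.0249,-0.0056],"turn":[0,0,0],"jaw":-1},{"delta_pos":[-0.0276,-0.0249,-0.0056],"turn":[0,0,0],"jaw":-1},{"delta_pos":[-0.0276,-0.0249,-0.0056],"turn":[0,0,0],"jaw":-1},{"delta_pos":[-0.0276,-0.0249,-0.0056],"turn":[0,0,0],"jaw":-1},{"delta_pos":[-0.0276,-0.0249,-0.0056],"turn":[0,0,0],"jaw":-1},{"delta_pos":[-0.0276,-0.0249,-0.0056],"turn":[0,0,0],"jaw":-1},{"delta_pos":[-0.0276,-0.0249,-0.0056],"turn":[0,0,0],"jaw":-1},{"delta_pos":[-0.0276,-0.0249,-0.0056],"turn":[0,0,0],"jaw":-1}]'
python3 - <<'E'
from h import *
plan([.55,-.05,.305],down(185.5,40),10)
E
```

```text
clock: 0.98
eef_pos: [0.3702, 0.2484, 0.3601]
ee_rot: [-180.0, -0.0, 162.3]
wrist_force: [-0.0, 0.8, -0.2]
opening: 0.0857
N 10 delta [-0.0196, -0.0277, 0.0116] turn [-0.0142, -0.0688, -0.0389] |d| 0.0359 mid [0.441 0.091 0.314]
```

```bash
python3 -m inch '[{"delta_pos":[-0.0196,-0.0277,0.0116],"turn":[-0.0142,-0.0688,-0.0389],"jaw":-1},{"delta_pos":[-0.0196,-0.0277,0.0116],"turn":[-0.0142,-0.0688,-0.0389],"jaw":-1},{"delta_pos":[-0.0196,-0.0277,0.0116],"turn":[-0.0142,-0.0688,-0.0389],"jaw":-1},{"delta_pos":[-0.0196,-0.0277,0.0116],"turn":[-0.0142,-0.0688,-0.0389],"jaw":-1},{"delta_pos":[-0.0196,-0.0277,0.0116],"turn":[-0.0142,-0.0688,-0.0389],"jaw":-1},{"delta_pos":[-0.0196,-0.0277,0.0116],"turn":[-0.0142,-0.0688,-0.0389],"jaw":-1},{"delta_pos":[-0.0196,-0.0277,0.0116],"turn":[-0.0142,-0.0688,-0.0389],"jaw":-1},{"delta_pos":[-0.0196,-0.0277,0.0116],"turn":[-0.0142,-0.0688,-0.0389],"jaw":-1},{"delta_pos":[-0.0196,-0.0277,0.0116],"turn":[-0.0142,-0.0688,-0.0389],"jaw":-1},{"delta_pos":[-0.0196,-0.0277,0.0116],"turn":[-0.0142,-0.0688,-0.0389],"jaw":-1}]'
python3 - <<'E'
from h import *
import pickle
i=camera_info("wrist");im=grab_frame("wrist")
i2=camera_info("wrist"); print(i["cam_to_world"].round(4),np.abs(i2["cam_to_world"]-i["cam_to_world"]).max())
cv2.imwrite("pics/wA.png",im);pickle.dump(i,open("wA.pkl","wb"))
print(monitor.read_state()["eef_pos"])
E
```

```text
clock: 1.82
eef_pos: [0.5219, -0.0122, 0.3018]
ee_rot: [178.1, 35.0, -177.8]
wrist_force: [-0.4, 0.8, -0.7]
opening: 0.0852
[[-0.0578  0.6155  0.786   0.4207]
 [ 0.998   0.0149  0.0618 -0.0182]
 [ 0.0263  0.788  -0.6151  0.3163]
 [ 0.      0.      0.      1.    ]] 0.005794341068922081
[ 0.52442379 -0.01408579  0.30223779]
```

View pics/wA.png

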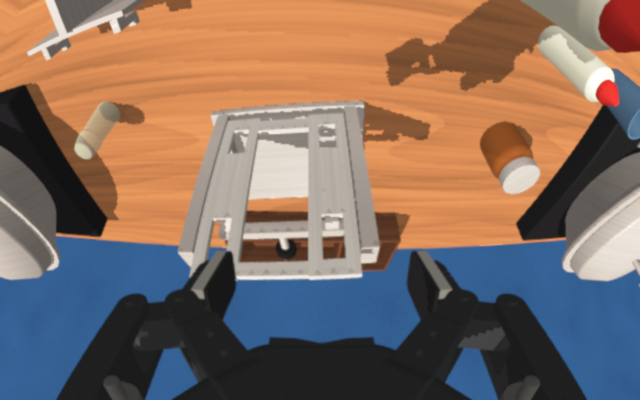

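Wrist view (upside down) shows the stand: upper slots near (222,228) and (333,220), strip tops along the row v≈270. Taking a second view from lower and centred.

```bash
python3 - <<'E'
from h import *
plan([.545,-.055,.265],down(185.5,40),3)
E
```

```text
N 3 delta [0.0027, -0.0143, 0.0133] turn [-0.001, -0.0271, -0.0135] |d| 0.0197 mid [ 0.534 -0.035  0.283]
```

```bash
python3 -m inch '[{"delta_pos":[0.0027,-0.0143,0.0133],"turn":[-0.001,-0.027,-0.0135],"jaw":-1},{"delta_pos":[0.0027,-0.0143,0.0133],"turn":[-0.001,-0.027,-0.0135],"jaw":-1},{"delta_pos":[0.0027,-0.0143,0.0133],"turn":[-0.001,-0.027,-0.0135],"jaw":-1},{"delta_pos":[0,0,0],"turn":[0,0,0],"jaw":-1},{"delta_pos":[0,0,0],"turn":[0,0,0],"jaw":-1}]'
python3 - <<'E'
from h import *
import pickle
i=camera_info("wrist");im=grab_frame("wrist")
i2=camera_info("wrist"); print(np.abs(i2["cam_to_world"]-i["cam_to_world"]).max())
cv2.imwrite("pics/wB.png",im);pickle.dump(i,open("wB.pkl","wb"))
A=cv2.imread("pics/wA.png")
a=cv2.resize(A[90:290,165:400],None,fx=3.2,fy=3,interpolation=cv2.INTER_CUBIC)
cv2.imwrite("pics/wAc.png",cv2.resize(A[90:290,170:390],None,fx=3,fy=3,interpolation=cv2.INTER_CUBIC))
cv2.imwrite("pics/wBf.png",im)
E
```

```text
clock: 2.28
eef_pos: [0.5387, -0.0451, 0.2683]
ee_rot: [179.0, 38.9, -175.6]
wrist_force: [-0.0, 0.9, -0.0]
opening: 0.0855
0.0015205257891020146
```

View pics/wB.png

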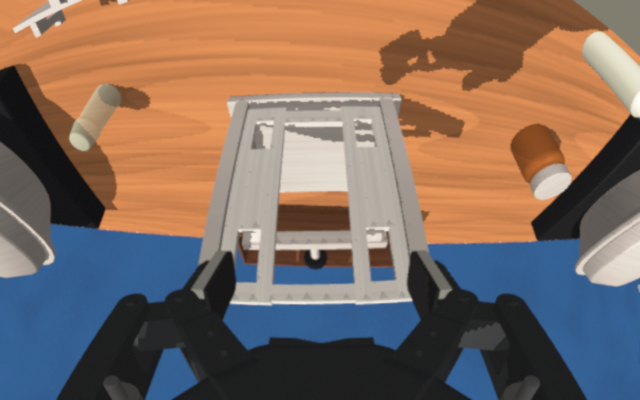

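View pics/wAc.png

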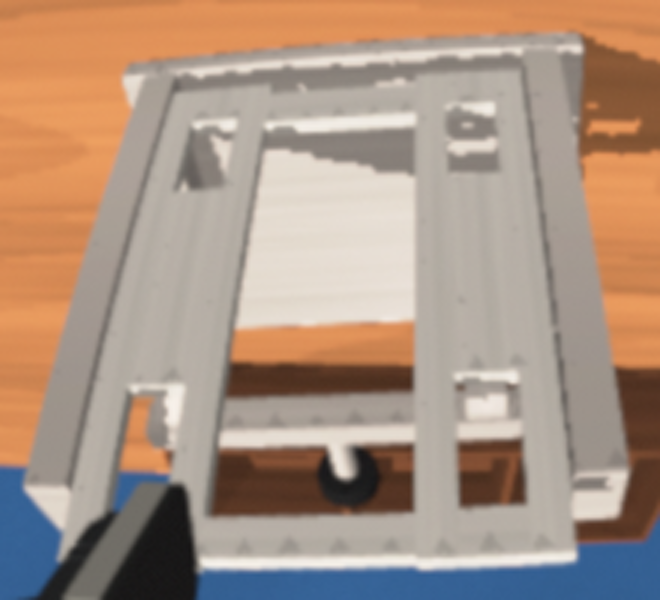

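```bash
python3 - <<'E'
import cv2
B=cv2.imread("pics/wB.png");A=cv2.imread("pics/wA.png")
cv2.imwrite("pics/wBc.png",cv2.resize(B[210:310,230:420],None,fx=4,fy=4,interpolation=cv2.INTER_CUBIC))
cv2.imwrite("pics/wAd.png",cv2.resize(A[200:285,200:370],None,fx=4,fy=4,interpolation=cv2.INTER_CUBIC))
E
```

```text
(no output)
```

View pics/wBc.png

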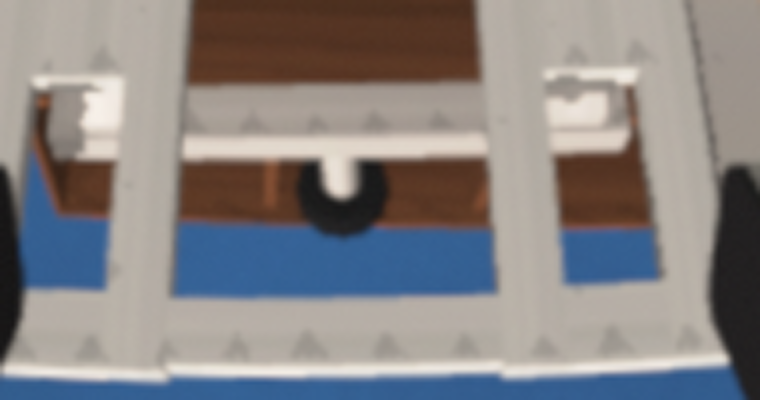

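View pics/wAd.png

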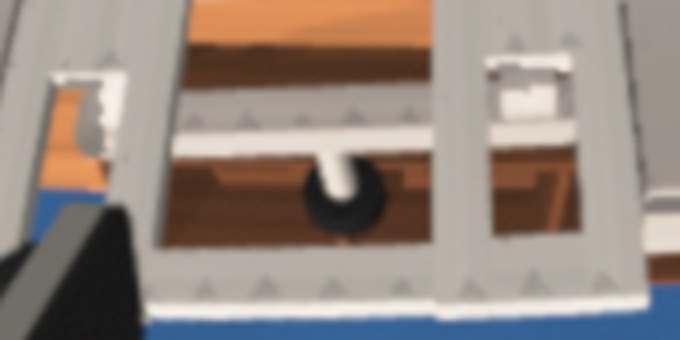

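```bash
python3 - <<'E'
from h import *
import pickle
np.set_printoptions(precision=4,suppress=True)
A=pickle.load(open("wA.pkl","rb"));B=pickle.load(open("wB.pkl","rb"))
fa=lambda x,y:((x+.5)/4-.5+200,(y+.5)/4-.5+200)
fb=lambda x,y:((x+.5)/4-.5+230,(y+.5)/4-.5+210)
pts={"Llo1":((52,73),(34,77)),"Llo2":((126,71),(125,75)),"Rlo1":((487,57),(543,71)),"Rlo2":((571,55),(638,67)),
"Rup1":((494,237),(566,285)),"Rup2":((580,231),(661,278)),"knob":((344,195),(342,190))}
for k,(a,b) in pts.items():
    print(k,*tri([ray("wrist",*fa(*a),A),ray("wrist",*fb(*b),B)]))
# single-view: B, assume stand front face plane through foot
for yaw in (5.0,5.5,6):
  c,s=np.cos(np.deg2rad(yaw)),np.sin(np.deg2rad(yaw))
E
```

```text
Llo1 [ 0.64   -0.0966  0.1674] [np.float64(8.975609053327867e-05), np.float64(8.975609053325339e-05)]
Llo2 [ 0.6393 -0.0795  0.1666] [np.float64(0.00013794614444578808), np.float64(0.00013794614444569272)]
Rlo1 [ 0.6339 -0.0018  0.1655] [np.float64(0.0002556126903417541), np.float64(0.000255612690341744)]
Rlo2 [0.6323 0.0161 0.1655] [np.float64(0.00012695880516010725), np.float64(0.00012695880516023903)]
Rup1 [ 0.6334 -0.0014  0.208 ] [np.float64(3.1301525473059404e-05), np.float64(3.1301525472994894e-05)]
Rup2 [0.6312 0.015  0.2079] [np.float64(6.870258784007117e-05), np.float64(6.870258784001695e-05)]
knob [ 0.7038 -0.0345  0.1603] [np.float64(0.000128230238933585), np.float64(0.00012823023893358544)]
```

Slots measured by triangulation: lower edges z≈0.166, slot width 17–18 mm, height 42 mm (consistent), stand origin ≈(0.636,−0.041). Now to hover over the shelf's fin.

```bash
python3 - <<'E'
from h import *
plan([.462,-.238,.27],down(186,0),8)
E
```

```text
N 8 delta [0.0111, -0.0231, -0.0048] turn [0.0008, 0.085, -0.0024] |d| 0.0261 mid [ 0.5   -0.141  0.261]
```

```bash
python3 -m inch '[{"delta_pos":[0.0111,-0.0231,-0.0048],"turn":[0.001,0.085,-0.0024],"jaw":-1},{"delta_pos":[0.0111,-0.0231,-0.0048],"turn":[0.001,0.085,-0.0024],"jaw":-1},{"delta_pos":[0.0111,-0.0231,-0.0048],"turn":[0.001,0.085,-0.0024],"jaw":-1},{"delta_pos":[0.0111,-0.0231,-0.0048],"turn":[0.001,0.085,-0.0024],"jaw":-1},{"delta_pos":[0.0111,-0.0231,-0.0048],"turn":[0.001,0.085,-0.0024],"jaw":-1},{"delta_pos":[0.0111,-0.0231,-0.0048],"turn":[0.001,0.085,-0.0024],"jaw":-1},{"delta_pos":[0.0111,-0.0231,-0.0048],"turn":[0.001,0.085,-0.0024],"jaw":-1},{"delta_pos":[0.0111,-0.0231,-0.0048],"turn":[0.001,0.085,-0.0024],"jaw":-1},{"delta_pos":[0,0,0],"turn":[0,0,0],"jaw":-1}]'
python3 - <<'E'
from h import *
import pickle
i=camera_info("wrist");im=grab_frame("wrist")
cv2.imwrite("pics/wC.png",im);pickle.dump(i,open("wC.pkl","wb"))
E
```

```text
clock: 3.08
eef_pos: [0.4669, -0.2365, 0.272]
ee_rot: [-179.4, 1.1, -174.1]
wrist_force: [1.0, -0.5, 0.8]
opening: 0.0854
```

View pics/wC.png

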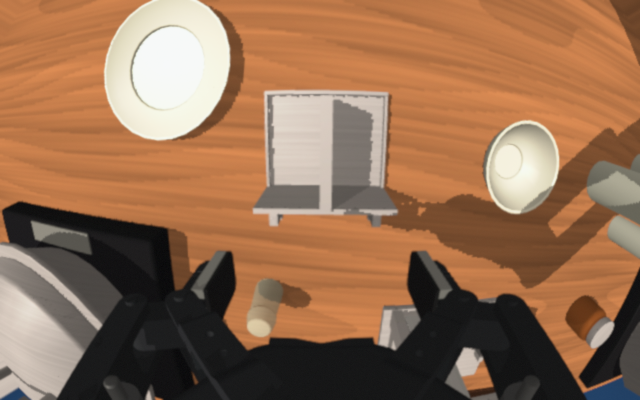

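Wrist view: shelf square in the picture, fin from (326,95) to (326,208), plate top row v≈210. A lower second view follows for triangulation.

```bash
python3 -m inch '[{"delta_pos":[0.002,0,0.024],"turn":[0,0.01,0],"jaw":-1},{"delta_pos":[0.002,0,0.024],"turn":[0,0.01,0],"jaw":-1},{"delta_pos":[0,0,0.024],"turn":[0,0,0],"jaw":-1},{"delta_pos":[0,0,0],"turn":[0,0,0],"jaw":-1}]'
python3 - <<'E'
from h import *
import pickle
i=camera_info("wrist");im=grab_frame("wrist")
cv2.imwrite("pics/wD.png",im);pickle.dump(i,open("wD.pkl","wb"))
C=cv2.imread("pics/wC.png")
cv2.imwrite("pics/wCc.png",cv2.resize(C[80:240,240:410],None,fx=3.5,fy=3.5,interpolation=cv2.INTER_CUBIC))
cv2.imwrite("pics/wDc.png",cv2.resize(im[60:260,210:430],None,fx=3,fy=3,interpolation=cv2.INTER_CUBIC))
E
```

```text
clock: 3.47
eef_pos: [0.4601, -0.2298, 0.1945]
ee_rot: [179.9, -0.2, -173.9]
wrist_force: [-0.6, 0.6, 1.2]
opening: 0.0855
```

View pics/wCc.png

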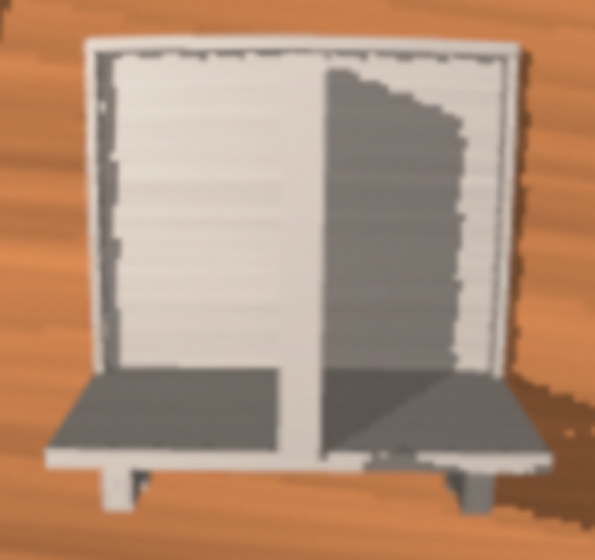

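View pics/wDc.png

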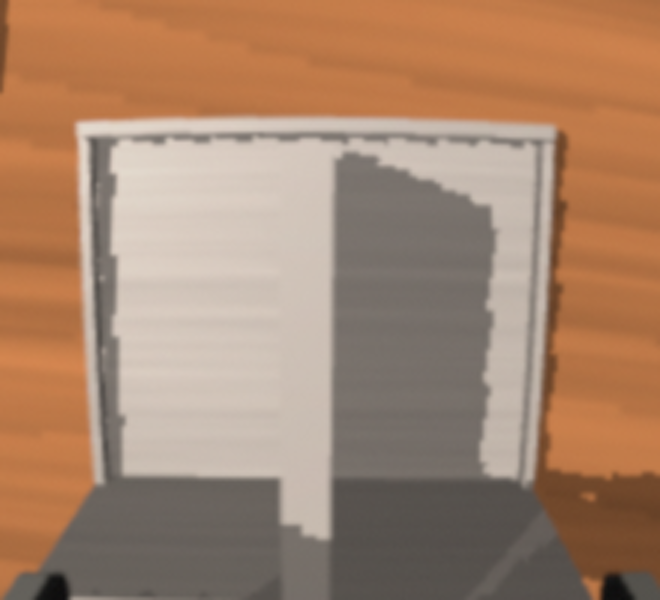

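```bash
python3 - <<'E'
from h import *
import pickle
np.set_printoptions(precision=4,suppress=True)
A=pickle.load(open("wC.pkl","rb"));B=pickle.load(open("wD.pkl","rb"))
fa=lambda x,y:((x+.5)/3.5-.5+240,(y+.5)/3.5-.5+80)
fb=lambda x,y:((x+.5)/3-.5+210,(y+.5)/3-.5+60)
print(B["cam_to_world"][:3,3],pose()[:3,3])
pts={"frontL":((86,40),(78,124)),"frontR":((519,46),(556,128)),"lipbackL":((103,372),(104,482)),"lipbackR":((498,376),(528,485))}
for k,(a,b) in pts.items():
    print(k,*tri([ray("wrist",*fa(*a),A),ray("wrist",*fb(*b),B)]))
for k,p in dict(fr_l=(78,124),fr_r=(556,128)).items(): print(k,plane("wrist",*fb(*p),.0125,B))
for k,p in dict(finl=(280,500),finr=(332,500),finl2=(280,600),finr2=(330,600)).items(): print(k,plane("wrist",*fb(*p),.09,B))
for k,p in dict(finl=(278,400),finr=(323,400),finl2=(278,450),finr2=(322,450)).items(): print(k,plane("wrist",*fa(*p),.09,A))
for k,p in dict(pl=(47,450),pr=(552,455),rl=(46,467),rr=(551,470)).items(): print(k,plane("wrist",*fa(*p),.084,A))
for k,p in dict(cl1=(104,510),cl2=(133,510),cr1=(462,512),cr2=(494,512)).items(): print(k,plane("wrist",*fa(*p),.076,A))
E
```

```text
[ 0.386  -0.2375  0.2647] [ 0.4609 -0.2304  0.1963]
frontL [ 0.3855 -0.3072  0.0142] [np.float64(3.436940942989348e-05), np.float64(3.436940943003023e-05)]
frontR [ 0.3734 -0.1784  0.0149] [np.float64(0.00010651383310554926), np.float64(0.00010651383310551008)]
lipbackL [ 0.4896 -0.2953  0.0099] [np.float64(8.582240223027595e-05), np.float64(8.582240223017425e-05)]
lipbackR [ 0.4786 -0.1682  0.0054] [np.float64(3.2325374781007186e-05), np.float64(3.2325374780883024e-05)]
fr_l [ 0.3854 -0.3077  0.0125]
fr_r [ 0.3732 -0.1778  0.0125]
finl [ 0.4567 -0.2408  0.09  ]
finr [ 0.4556 -0.2303  0.09  ]
finl2 [ 0.4796 -0.2388  0.09  ]
finr2 [ 0.4784 -0.2283  0.09  ]
finl [ 0.4683 -0.2397  0.09  ]
finr [ 0.4672 -0.2289  0.09  ]
finl2 [ 0.4811 -0.2384  0.09  ]
finr2 [ 0.48   -0.2276  0.09  ]
pl [ 0.4898 -0.2972  0.084 ]
pr [ 0.4773 -0.1683  0.084 ]
rl [ 0.4945 -0.2973  0.084 ]
rr [ 0.4814 -0.1678  0.084 ]
cl1 [ 0.5082 -0.2827  0.076 ]
cl2 [ 0.5073 -0.2749  0.076 ]
cr1 [ 0.4985 -0.1875  0.076 ]
cr2 [ 0.4976 -0.1788  0.076 ]
```

```bash
python3 - <<'E'
from h import *
plan([.464,-.2347,.126],down(185.4,0),4)
E
```

```text
N 4 delta [-0.0007, -0.0012, 0.0176] turn [0.0002, -0.0003, 0.0031] |d| 0.0176 mid [ 0.462 -0.233  0.161]
```

```bash
python3 -m inch '[{"delta_pos":[-0.0007,-0.0012,0.0176],"turn":[0,0,0.003],"jaw":-1},{"delta_pos":[-0.0007,-0.0012,0.0176],"turn":[0,0,0.003],"jaw":-1},{"delta_pos":[-0.0007,-0.0012,0.0176],"turn":[0,0,0.003],"jaw":-1},{"delta_pos":[-0.0007,-0.0012,0.0176],"turn":[0,0,0.003],"jaw":-1},{"delta_pos":[0,0,0],"turn":[0,0,0],"jaw":-1}]'
python3 - <<'E'
from h import *
plan([.464,-.2347,.126],down(185.4,0),1)
E
```

```text
clock: 3.93
eef_pos: [0.4657, -0.2362, 0.1265]
ee_rot: [-180.0, 0.1, -174.6]
wrist_force: [0.0, 0.1, 0.5]
opening: 0.0853
N 1 delta [0.0016, 0.0016, 0.0005] turn [-0.0005, 0.0014, 0.0002] |d| 0.0023 mid [ 0.465 -0.235  0.126]
```

```bash
python3 -m inch '[{"delta_pos":[0.0016,0.0016,0.0005],"turn":[0,0,0],"jaw":1},{"delta_pos":[0,0,0],"turn":[0,0,0],"jaw":1},{"delta_pos":[0,0,0],"turn":[0,0,0],"jaw":1},{"delta_pos":[0,0,0],"turn":[0,0,0],"jaw":1},{"delta_pos":[0,0,0],"turn":[0,0,0],"jaw":1},{"delta_pos":[0,0,0],"turn":[0,0,0],"jaw":1},{"delta_pos":[0,0,0],"turn":[0,0,0],"jaw":1}]'
```

```text
clock: 4.52
eef_pos: [0.4647, -0.2356, 0.1273]
ee_rot: [-179.9, 0.2, -174.6]
wrist_force: [-0.2, 1.1, 6.2]
opening: 0.0094
```

```bash
python3 -m inch '[{"delta_pos":[0,0,-0.015],"turn":[0,0,0],"jaw":1},{"delta_pos":[0,0,-0.025],"turn":[0,0,0],"jaw":1},{"delta_pos":[0,0,-0.03],"turn":[0,0,0],"jaw":1},{"delta_pos":[0,0,-0.03],"turn":[0,0,0],"jaw":1},{"delta_pos":[0,0,-0.025],"turn":[0,0,0],"jaw":1},{"delta_pos":[0,0,-0.005],"turn":[0,0,0],"jaw":1}]'
python3 - <<'E'
from h import *
plan([.5618,-.0494,.256],down(185.4,0),8)
E
```

```text
clock: 5.02
eef_pos: [0.4655, -0.2363, 0.2604]
ee_rot: [-179.7, 0.5, -174.6]
wrist_force: [1.5, -1.2, -2.5]
opening: 0.009
N 8 delta [-0.0142, 0.0221, 0.0005] turn [-0.0006, 0.001, 0.0001] |d| 0.0263 mid [ 0.514 -0.143  0.258]
```

```bash
python3 -m inch '[{"delta_pos":[-0.010,0.015,0.0005],"turn":[0,0,0],"jaw":1},{"delta_pos":[-0.0145,0.023,0.0005],"turn":[0,0,0],"jaw":1},{"delta_pos":[-0.0145,0.023,0.0005],"turn":[0,0,0],"jaw":1},{"delta_pos":[-0.0145,0.023,0.0005],"turn":[0,0,0],"jaw":1},{"delta_pos":[-0.0145,0.023,0.0005],"turn":[0,0,0],"jaw":1},{"delta_pos":[-0.0145,0.023,0.0005],"turn":[0,0,0],"jaw":1},{"delta_pos":[-0.0145,0.023,0.0005],"turn":[0,0,0],"jaw":1},{"delta_pos":[-0.0145,0.023,0.0005],"turn":[0,0,0],"jaw":1},{"delta_pos":[0,0,0],"turn":[0,0,0],"jaw":1},{"delta_pos":[0,0,0],"turn":[0,0,0],"jaw":1}]'
python3 - <<'E'
from h import *
import pickle
plan([.5618,-.0494,.256],down(185.4,0),1)
i=camera_info("wrist");im=grab_frame("wrist")
cv2.imwrite("pics/wE.png",im);pickle.dump(i,open("wE.pkl","wb"))
s=grab_frame("side");cv2.imwrite("pics/sE.png",s)
cv2.imwrite("pics/sEc.png",cv2.resize(s[100:250,290:440],None,fx=4,fy=4,interpolation=cv2.INTER_CUBIC))
print(monitor.read_state()["wrist_force"],pose()[:3,3])
E
```

```text
clock: 5.85
eef_pos: [0.5579, -0.0482, 0.2511]
ee_rot: [-180.0, 0.0, -174.4]
wrist_force: [0.6, -0.4, -3.1]
opening: 0.0095
N 1 delta [-0.0038, -0.0016, -0.0049] turn [-0.0004, 0.0006, 0.0033] |d| 0.0064 mid [ 0.56  -0.049  0.254]
[-0.41297302  0.24063857 -3.35153782] [ 0.55737976 -0.04966931  0.25148225]
```

View pics/wE.png

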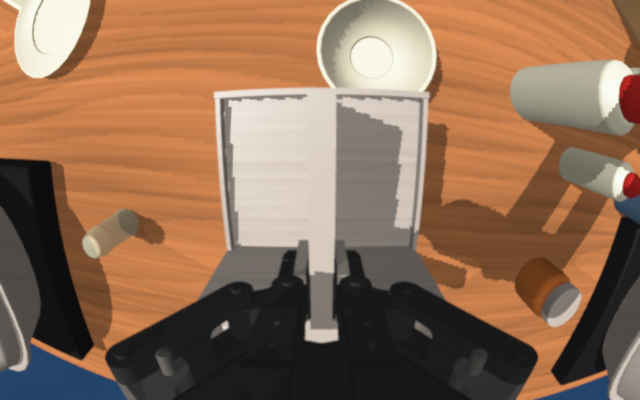

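View pics/sEc.png

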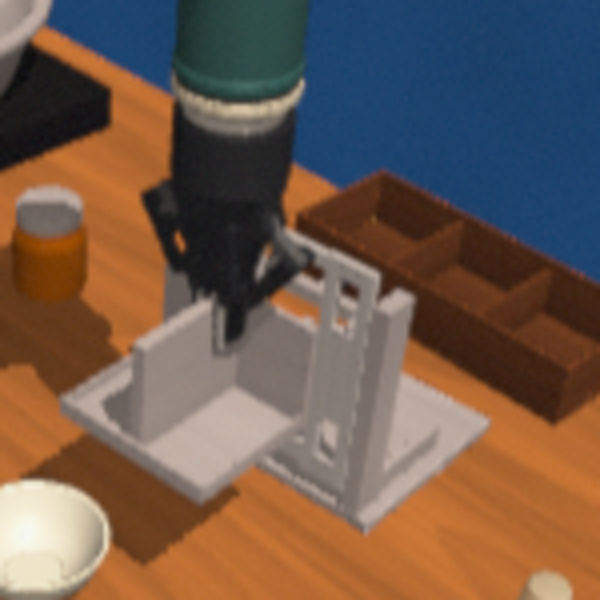

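```bash
python3 - <<'E'
from h import *
import pickle
i=pickle.load(open("wE.pkl","rb"))
# TCP from state; shelf frame: x = -toolx
T=pose();R=Rn.from_euler("z",5.4,degrees=True).as_matrix()
for dz in (0,.003):
  o=T[:3,3]-R@np.array([.0305,-.0009,.1273+dz])
  print("shelf o",o.round(4))
  for p in ([-.055,-.065,.013],[-.055,.065,.013],[-.048,-.005,.09],[-.048,.005,.09],[.05,-.065,.084],[.05,.065,.084]):
    print(p,np.round(proj("wrist",o+R@np.array(p),i),1))
im=cv2.imread("pics/wE.png");cv2.imwrite("pics/wEc.png",cv2.resize(im[80:260,200:440],None,fx=3,fy=3,interpolation=cv2.INTER_CUBIC))
E
```

```text
shelf o [ 0.5269 -0.0516  0.1242]
[-0.055, -0.065, 0.013] [213.2  92.1]
[-0.055, 0.065, 0.013] [427.7  92.7]
[-0.048, -0.005, 0.09] [304.7  94.4]
[-0.048, 0.005, 0.09] [334.2  94.5]
[0.05, -0.065, 0.084] [186.9 313.7]
[0.05, 0.065, 0.084] [452.  314.9]
shelf o [ 0.5269 -0.0516  0.1212]
[-0.055, -0.065, 0.013] [214.8  92.2]
[-0.055, 0.065, 0.013] [426.1  92.8]
[-0.048, -0.005, 0.09] [305.2  94.8]
[-0.048, 0.005, 0.09] [333.9  94.8]
[0.05, -0.065, 0.084] [189.  310.2]
[0.05, 0.065, 0.084] [449.9 311.3]
```

View pics/wEc.png

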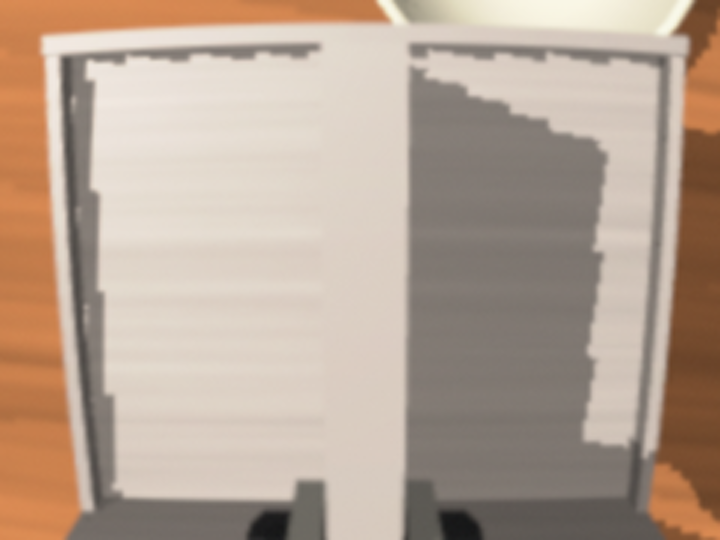

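```bash
python3 -m inch '[{"delta_pos":[-0.002,0,-0.005],"turn":[0,0,0.003],"jaw":1},{"delta_pos":[-0.008,0,0],"turn":[0,0,0],"jaw":1},{"delta_pos":[-0.01,0,0],"turn":[0,0,0],"jaw":1},{"delta_pos":[-0.008,0,0],"turn":[0,0,0],"jaw":1},{"delta_pos":[-0.004,0,0],"turn":[0,0,0],"jaw":1},{"delta_pos":[0,0,0],"turn":[0,0,0],"jaw":1}]'
cat >> h.py <<'E'
def shelf(S=(.636,-.041),yaw=5.4):
    T=pose();R=Rn.from_euler("z",yaw,degrees=True).as_matrix()
    o=T[:3,3]-R@np.array([.0305,-.0009,.1273])
    print("shelf in stand",(R.T@(o-np.array([*S,0]))).round(4),"F",monitor.read_state()["wrist_force"].round(1),"M",monitor.read_state()["torque"].round(2),"rot",monitor.read_state()["ee_rot"].round(2),"open",round(float(monitor.read_state()["opening"]),4))
E
python3 -c "
from h import *
shelf()"
```

```text
clock: 6.45
eef_pos: [0.5917, -0.0468, 0.2579]
ee_rot: [-179.9, 0.2, -174.7]
wrist_force: [1.0, -0.2, -3.7]
opening: 0.0094
shelf in stand [-0.0751 -0.0007  0.1306] F [ 1.  -0.2 -3.7] M [-0.02 -0.09 -0.03] rot [-179.92    0.24 -174.74] open 0.0094
```

```bash
python3 -m inch '[{"delta_pos":[0,0,0.0015],"turn":[0,0,0],"jaw":1},{"delta_pos":[-0.004,0,0],"turn":[0,0,0],"jaw":1},{"delta_pos":[-0.004,0,0],"turn":[0,0,0],"jaw":1},{"delta_pos":[0,0,0],"turn":[0,0,0],"jaw":1}]'
python3 -c "
from h import *
shelf()"
```

```text
clock: 6.78
eef_pos: [0.5989, -0.0458, 0.2564]
ee_rot: [-179.9, 0.2, -174.7]
wrist_force: [0.1, 0.7, -2.5]
opening: 0.0089
shelf in stand [-0.0679 -0.0004  0.1291] F [ 0.1  0.7 -2.5] M [-0.01 -0.04 -0.03] rot [-179.93    0.23 -174.73] open 0.0089
```

No contact force 7 mm past the face, so the claws are going into the slots. Continuing.

```bash
python3 -m inch '[{"delta_pos":[-0.004,0,0],"turn":[0,0,0],"jaw":1},{"delta_pos":[-0.004,0,0],"turn":[0,0,0],"jaw":1},{"delta_pos":[-0.002,0,0],"turn":[0,0,0],"jaw":1},{"delta_pos":[0,0,0],"turn":[0,0,0],"jaw":1}]'
python3 -c "
from h import *
shelf()"
```

```text
clock: 7.12
eef_pos: [0.6088, -0.0449, 0.2565]
ee_rot: [-179.9, 0.2, -174.7]
wrist_force: [0.1, 0.8, -4.0]
opening: 0.0094
shelf in stand [-0.0579 -0.0004  0.1292] F [ 0.1  0.8 -4. ] M [ 0.01 -0.05  0.02] rot [-179.93    0.22 -174.72] open 0.0094
```

```bash
python3 -m inch '[{"delta_pos":[-0.002,0,0],"turn":[0,0,0],"jaw":1},{"delta_pos":[-0.0015,0,0],"turn":[0,0,0],"jaw":1},{"delta_pos":[0,0,0],"turn":[0,0,0],"jaw":1}]'
python3 -c "
from h import *
shelf()"
```

```text
clock: 7.37
eef_pos: [0.6119, -0.0446, 0.2565]
ee_rot: [-179.9, 0.2, -174.7]
wrist_force: [0.3, 0.2, -3.5]
opening: 0.0091
shelf in stand [-0.0549 -0.0004  0.1292] F [ 0.3  0.2 -3.5] M [-0.01 -0.06 -0.03] rot [-179.94    0.19 -174.73] open 0.0091
```

```bash
python3 -m inch '[{"delta_pos":[-0.0015,0,0],"turn":[0,0,0],"jaw":1},{"delta_pos":[0,0,0],"turn":[0,0,0],"jaw":1}]'
python3 -c "
from h import *
shelf()"
python3 -m inch '[{"delta_pos":[-0.0015,0,0],"turn":[0,0,0],"jaw":1},{"delta_pos":[0,0,0],"turn":[0,0,0],"jaw":1}]'
python3 -c "
from h import *
shelf()"
```

```text
clock: 7.53
eef_pos: [0.6127, -0.0445, 0.2563]
ee_rot: [-179.9, 0.1, -174.7]
wrist_force: [-1.3, -0.1, -2.4]
opening: 0.0089
shelf in stand [-0.054  -0.0004  0.129 ] F [-1.3 -0.1 -2.4] M [-0.02  0.12  0.11] rot [-1.7994e+02  1.1000e-01 -1.7472e+02] open 0.0089
clock: 7.7
eef_pos: [0.613, -0.0443, 0.2559]
ee_rot: [-180.0, -0.1, -174.7]
wrist_force: [-5.0, -0.8, -2.4]
opening: 0.0092
shelf in stand [-0.0537 -0.0002  0.1286] F [-5.  -0.8 -2.4] M [-0.07  0.67  0.18] rot [-1.7996e+02 -6.0000e-02 -1.7471e+02] open 0.0092
```

Back plate touches the strips (−5 N in x). Now pressing down.

```bash
python3 -m inch '[{"delta_pos":[0.001,0,0],"turn":[0,0,0],"jaw":1},{"delta_pos":[0,0,0.004],"turn":[0,0,0],"jaw":1},{"delta_pos":[0,0,0.004],"turn":[0,0,0],"jaw":1},{"delta_pos":[0,0,0.004],"turn":[0,0,0],"jaw":1},{"delta_pos":[0,0,0],"turn":[0,0,0],"jaw":1}]'
python3 -c "
from h import *
shelf()"
```

```text
clock: 8.12
eef_pos: [0.6119, -0.0446, 0.2446]
ee_rot: [-179.9, -0.0, -174.7]
wrist_force: [-8.5, -1.5, 5.4]
opening: 0.0091
shelf in stand [-0.0549 -0.0005  0.1173] F [-8.5 -1.5  5.4] M [-0.25  1.07  0.19] rot [-1.7992e+02 -3.0000e-02 -1.7472e+02] open 0.0091
```

```bash
python3 -m inch '[{"delta_pos":[0,0,0.003],"turn":[0,0,0],"jaw":1},{"delta_pos":[0,0,0.003],"turn":[0,0,0],"jaw":1},{"delta_pos":[0,0,0],"turn":[0,0,0],"jaw":1}]'
python3 -c "
from h import *
shelf()"
python3 -m inch '[{"delta_pos":[0,0,0.003],"turn":[0,0,0],"jaw":1},{"delta_pos":[0,0,0],"turn":[0,0,0],"jaw":1}]'
python3 -c "
from h import *
shelf()"
```

```text
clock: 8.37
eef_pos: [0.6119, -0.0445, 0.2374]
ee_rot: [-180.0, -0.0, -174.7]
wrist_force: [-4.3, -1.3, -4.2]
opening: 0.0094
shelf in stand [-0.0548 -0.0003  0.1101] F [-4.3 -1.3 -4.2] M [-0.23  0.83  0.28] rot [-1.7995e+02 -4.0000e-02 -1.7471e+02] open 0.0094
clock: 8.53
eef_pos: [0.612, -0.0444, 0.2341]
ee_rot: [-180.0, -0.1, -174.7]
wrist_force: [-4.7, -0.6, -5.9]
opening: 0.0093
shelf in stand [-0.0547 -0.0002  0.1068] F [-4.7 -0.6 -5.9] M [-0.15  0.91  0.19] rot [-1.7997e+02 -5.0000e-02 -1.7472e+02] open 0.0093
```

```bash
python3 -m inch '[{"delta_pos":[0,0,0.002],"turn":[0,0,0],"jaw":1},{"delta_pos":[0,0,0],"turn":[0,0,0],"jaw":1}]'
python3 -c "
from h import *
shelf()"
python3 -m inch '[{"delta_pos":[0,0,0.002],"turn":[0,0,0],"jaw":1},{"delta_pos":[0,0,0],"turn":[0,0,0],"jaw":1}]'
python3 - <<'E'
from h import *
shelf()
import pickle
i=camera_info("wrist");im=grab_frame("wrist")
cv2.imwrite("pics/wF.png",im);pickle.dump(i,open("wF.pkl","wb"))
s=grab_frame("side")
cv2.imwrite("pics/sFc.png",cv2.resize(s[100:250,290:440],None,fx=4,fy=4,interpolation=cv2.INTER_CUBIC))
E
```

```text
clock: 8.7
eef_pos: [0.612, -0.0443, 0.2324]
ee_rot: [-180.0, -0.1, -174.7]
wrist_force: [-5.2, -1.2, -4.9]
opening: 0.0089
shelf in stand [-0.0547 -0.0002  0.1051] F [-5.2 -1.2 -4.9] M [-0.18  1.01  0.21] rot [-1.7997e+02 -5.0000e-02 -1.7472e+02] open 0.0089
clock: 8.87
eef_pos: [0.6121, -0.0444, 0.2318]
ee_rot: [-180.0, -0.0, -174.7]
wrist_force: [-9.4, 0.1, 4.0]
opening: 0.0098
shelf in stand [-0.0546 -0.0002  0.1045] F [-9.4  0.1  4. ] M [-0.07  1.39  0.13] rot [-1.7996e+02 -1.0000e-02 -1.7472e+02] open 0.0098
```

View pics/wF.png

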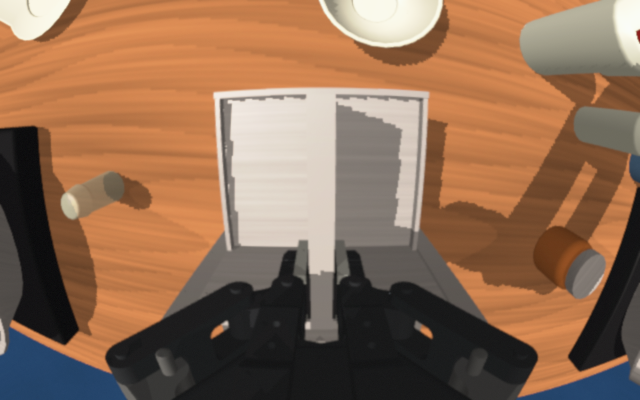

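View pics/sFc.png

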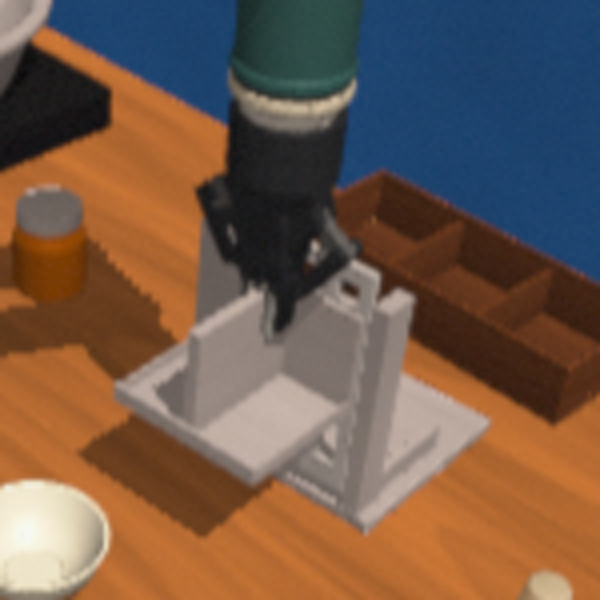

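```bash
python3 -m inch '[{"delta_pos":[0,0,0.002],"turn":[0,0,0],"jaw":1},{"delta_pos":[0,0,0],"turn":[0,0,0],"jaw":1}]'
python3 -c "
from h import *
shelf()"
python3 -m inch '[{"delta_pos":[0,0,0.002],"turn":[0,0,0],"jaw":1},{"delta_pos":[0,0,0],"turn":[0,0,0],"jaw":1}]'
python3 -c "
from h import *
shelf()"
```

```text
clock: 9.13
eef_pos: [0.6126, -0.0444, 0.2316]
ee_rot: [-179.9, 0.1, -174.7]
wrist_force: [-12.8, 0.7, 14.9]
opening: 0.0088
shelf in stand [-0.0541 -0.0003  0.1043] F [-12.8   0.7  14.9] M [0.11 1.6  0.15] rot [-1.7994e+02  1.1000e-01 -1.7472e+02] open 0.0088
clock: 9.3
eef_pos: [0.6126, -0.0444, 0.2314]
ee_rot: [-179.9, 0.2, -174.7]
wrist_force: [-17.6, 0.3, 27.7]
opening: 0.0091
shelf in stand [-0.0541 -0.0003  0.1041] F [-17.6   0.3  27.7] M [0.22 2.31 0.15] rot [-1.7992e+02  1.5000e-01 -1.7471e+02] open 0.0091
```

```bash
python3 -m inch '[{"delta_pos":[0,0,-0.004],"turn":[0,0,0],"jaw":1},{"delta_pos":[0.0005,0,-0.002],"turn":[0,0,0],"jaw":1},{"delta_pos":[0,0,0],"turn":[0,0,0],"jaw":1}]'
python3 -c "
from h import *
shelf()"
python3 -m inch '[{"delta_pos":[0,0,-0.002],"turn":[0,0,0],"jaw":1},{"delta_pos":[0,0,0],"turn":[0,0,0],"jaw":1}]'
python3 -c "
from h import *
shelf()"
```

```text
clock: 9.55
eef_pos: [0.6119, -0.0444, 0.2336]
ee_rot: [-180.0, 0.0, -174.7]
wrist_force: [-6.8, -0.6, 0.2]
opening: 0.0093
shelf in stand [-0.0548 -0.0002  0.1063] F [-6.8 -0.6  0.2] M [-0.03  1.04  0.18] rot [-1.7996e+02  4.0000e-02 -1.7472e+02] open 0.0093
clock: 9.72
eef_pos: [0.612, -0.0443, 0.2342]
ee_rot: [-180.0, -0.0, -174.7]
wrist_force: [-4.7, -0.4, -8.4]
opening: 0.0092
shelf in stand [-0.0547 -0.0002  0.1069] F [-4.7 -0.4 -8.4] M [-0.07  0.84  0.23] rot [-179.97   -0.   -174.72] open 0.0092
```

```bash
python3 -m inch '[{"delta_pos":[0,0,-0.002],"turn":[0,0,0],"jaw":1},{"delta_pos":[0,0,0],"turn":[0,0,0],"jaw":1}]'
python3 - <<'E'
from h import *
shelf()
import pickle
i=camera_info("wrist");im=grab_frame("wrist")
cv2.imwrite("pics/wG.png",im);pickle.dump(i,open("wG.pkl","wb"))
t=grab_frame("top")
cv2.imwrite("pics/tGc.png",cv2.resize(t[90:190,280:400],None,fx=5,fy=5,interpolation=cv2.INTER_CUBIC))
a=cv2.imread("pics/wF.png")
def c(x): return cv2.resize(x[240:400,200:450],None,fx=3,fy=3,interpolation=cv2.INTER_CUBIC)
cv2.imwrite("pics/wGc.png",c(im))
E
```

```text
clock: 9.88
eef_pos: [0.6127, -0.0443, 0.2357]
ee_rot: [-180.0, 0.1, -174.7]
wrist_force: [0.5, -0.2, -20.7]
opening: 0.0091
shelf in stand [-5.400e-02 -1.000e-04  1.084e-01] F [  0.5  -0.2 -20.7] M [-0.11  0.35  0.15] rot [-1.7999e+02  6.0000e-02 -1.7473e+02] open 0.0091
```

View pics/tGc.png

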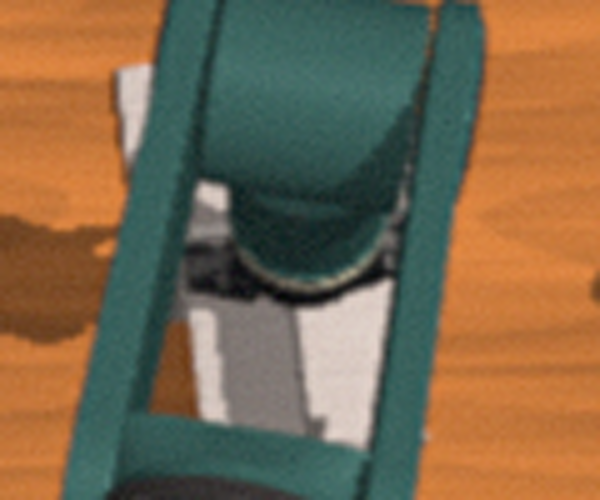

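View pics/wG.png

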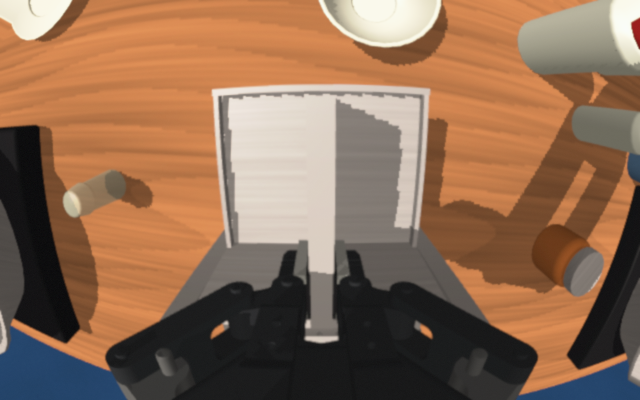

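```bash
python3 -m inch '[{"delta_pos":[0,0,0.004],"turn":[0,0,0],"jaw":1},{"delta_pos":[0,0,0.004],"turn":[0,0,0],"jaw":1},{"delta_pos":[0,0,0.003],"turn":[0,0,0],"jaw":1},{"delta_pos":[0,0,0],"turn":[0,0,0],"jaw":1}]'
python3 -c "
from h import *
shelf()"
```

```text
clock: 10.32
eef_pos: [0.6129, -0.0446, 0.2316]
ee_rot: [-179.9, 0.3, -174.7]
wrist_force: [-16.1, 0.1, 20.3]
opening: 0.009
shelf in stand [-0.0538 -0.0005  0.1043] F [-16.1   0.1  20.3] M [0.23 2.03 0.15] rot [-179.88    0.28 -174.72] open 0.009
```

```bash
python3 -m inch '[{"delta_pos":[0.002,0,-0.004],"turn":[0,0,0],"jaw":1},{"delta_pos":[0,0,0],"turn":[0,0,0],"jaw":-1},{"delta_pos":[0,0,0],"turn":[0,0,0],"jaw":-1},{"delta_pos":[0,0,0],"turn":[0,0,0],"jaw":-1},{"delta_pos":[0,0,0],"turn":[0,0,0],"jaw":-1},{"delta_pos":[0,0,-0.02],"turn":[0,0,0],"jaw":-1},{"delta_pos":[0.005,0,-0.03],"turn":[0,0,0],"jaw":-1},{"delta_pos":[0.01,0,-0.03],"turn":[0,0,0],"jaw":-1},{"delta_pos":[0,0,-0.01],"turn":[0,0,0],"jaw":-1},{"delta_pos":[0,0,0],"turn":[0,0,0],"jaw":-1}]'
python3 - <<'E'
from h import *
import pickle
i=camera_info("wrist");im=grab_frame("wrist")
cv2.imwrite("pics/wH.png",im);pickle.dump(i,open("wH.pkl","wb"))
E
```

```text
clock: 11.15
eef_pos: [0.5979, -0.0463, 0.3238]
ee_rot: [-179.8, 0.6, -174.7]
wrist_force: [0.7, -0.5, -0.1]
opening: 0.0849
```

View pics/wH.png

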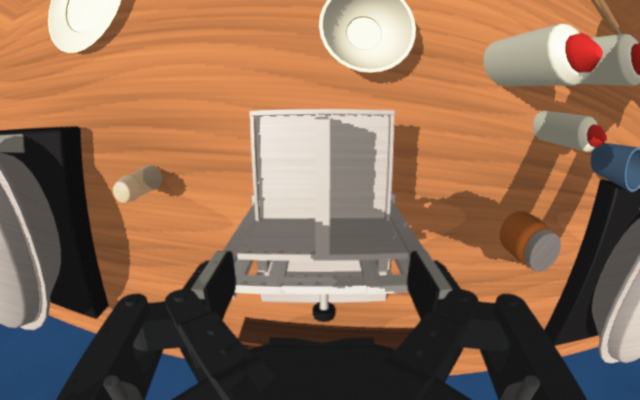

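```bash
python3 - <<'E'
from h import *
import pickle
np.set_printoptions(precision=4,suppress=True)
im=cv2.imread("pics/wH.png");i=pickle.load(open("wH.pkl","rb"))
cv2.imwrite("pics/wHc.png",cv2.resize(im[95:330,220:430],None,fx=3,fy=2.5,interpolation=cv2.INTER_CUBIC))
cv2.imwrite("pics/wHd.png",cv2.resize(im[215:330,230:420],None,fx=4,fy=4,interpolation=cv2.INTER_CUBIC))
for v in (305,310,315): print(plane("wrist",322.5,v,.1603,i))
S=np.array([.636,-.041,0]);R=Rn.from_euler("z",5.4,degrees=True).as_matrix()
for z in(.104,.108,.112):
  o=S+R@np.array([-.0557,0,z])
  print(z,[np.round(proj("wrist",o+R@np.array(p),i),1) for p in ([-.055,-.065,.013],[-.055,.065,.013],[.05,-.065,.084],[.05,.065,.084])])
E
```

```text
[ 0.6982 -0.036   0.1603]
[ 0.7041 -0.0355  0.1603]
[ 0.7102 -0.0349  0.1603]
0.104 [array([250.6, 109.6]), array([395.9, 109.5]), array([238.5, 253.4]), array([408.7, 253.1])]
0.108 [array([249.6, 109.7]), array([396.9, 109.6]), array([237.3, 255.8]), array([410. , 255.5])]
0.112 [array([248.6, 109.8]), array([398. , 109.7]), array([235.9, 258.3]), array([411.3, 258. ])]
```

View pics/wHd.png

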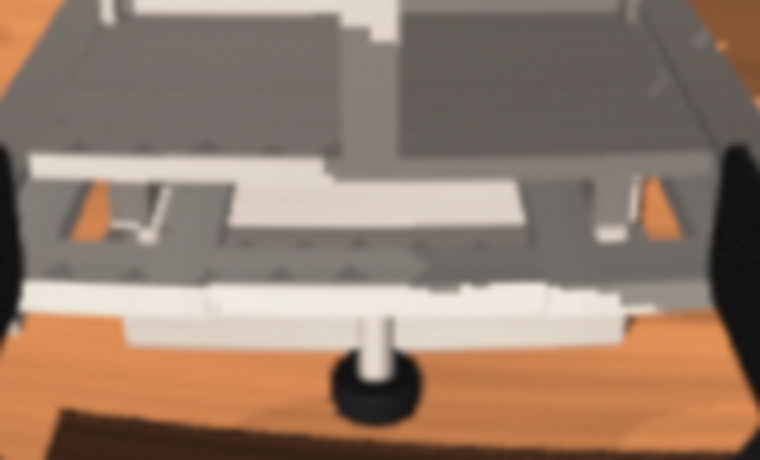

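Picture: shelf seated, both claws visible through the slots at about (267,270) and (383,268), knob at (323,311). Corner size matches z≈0.104 (seated), but the knob's position does not clearly tell 0 from 3 mm. I'll press on the fin top near the claws with closed fingers to be sure.

```bash
python3 - <<'E'
from h import *
plan([.6195,-.0425,.285],down(185.4,0),4)
E
```

```text
N 4 delta [-0.0056, 0.0004, 0.0092] turn [-0.0005, 0.0017, -0.0006] |d| 0.0108 mid [ 0.608 -0.044  0.303]
```

```bash
python3 -m inch '[{"delta_pos":[0,0,0],"turn":[0,0,0],"jaw":1},{"delta_pos":[0,0,0],"turn":[0,0,0],"jaw":1},{"delta_pos":[0,0,0],"turn":[0,0,0],"jaw":1},{"delta_pos":[-0.0056,0.0004,0.0092],"turn":[0,0.0017,0],"jaw":1},{"delta_pos":[-0.0056,0.0004,0.0092],"turn":[0,0.0017,0],"jaw":1},{"delta_pos":[-0.0056,0.0004,0.0092],"turn":[0,0.0017,0],"jaw":1},{"delta_pos":[-0.0056,0.0004,0.0092],"turn":[0,0.0017,0],"jaw":1},{"delta_pos":[0,0,0],"turn":[0,0,0],"jaw":1}]'
python3 -m inch '[{"delta_pos":[0,0,0.007],"turn":[0,0,0],"jaw":1},{"delta_pos":[0,0,0.007],"turn":[0,0,0],"jaw":1},{"delta_pos":[0,0,0.003],"turn":[0,0,0],"jaw":1},{"delta_pos":[0,0,0],"turn":[0,0,0],"jaw":1}]'
```

```text
clock: 11.87
eef_pos: [0.6182, -0.042, 0.2804]
ee_rot: [180.0, -0.4, -174.7]
wrist_force: [-0.3, -0.0, -0.6]
opening: -0.0002
clock: 12.2
eef_pos: [0.6179, -0.0423, 0.2668]
ee_rot: [-179.9, -0.2, -174.7]
wrist_force: [-0.8, 0.2, -0.0]
opening: 0.0001
```

```bash
python3 -m inch '[{"delta_pos":[0,0,0.002],"turn":[0,0,0],"jaw":1},{"delta_pos":[0,0,0],"turn":[0,0,0],"jaw":1}]'; python3 -m inch '[{"delta_pos":[0,0,0.002],"turn":[0,0,0],"jaw":1},{"delta_pos":[0,0,0],"turn":[0,0,0],"jaw":1}]'; python3 -m inch '[{"delta_pos":[0,0,0.002],"turn":[0,0,0],"jaw":1},{"delta_pos":[0,0,0],"turn":[0,0,0],"jaw":1}]'
```

```text
clock: 12.37
eef_pos: [0.6179, -0.0424, 0.2665]
ee_rot: [-179.9, -0.1, -174.7]
wrist_force: [-3.7, 1.2, 12.5]
opening: 0.0001
clock: 12.53
eef_pos: [0.6179, -0.0424, 0.2663]
ee_rot: [-179.9, -0.1, -174.7]
wrist_force: [-7.9, 1.2, 22.9]
opening: 0.0002
clock: 12.7
eef_pos: [0.6179, -0.0424, 0.2662]
ee_rot: [-179.9, -0.0, -174.7]
wrist_force: [-12.5, 1.3, 33.9]
opening: -0.0001
```

Hard stop at 34 N with no motion: fin top at z≈0.1933, so shelf origin z≈0.1035 (fully home, twice as hard as the latch needs). Retreat and fetch the bottle.

```bash
python3 -m inch '[{"delta_pos":[0,0,-0.02],"turn":[0,0,0],"jaw":1},{"delta_pos":[0.005,0,-0.035],"turn":[0,0,0],"jaw":-1},{"delta_pos":[0.01,0,-0.035],"turn":[0,0,0],"jaw":-1},{"delta_pos":[0,0,0],"turn":[0,0,0],"jaw":-1}]'
python3 - <<'E'
from h import *
import pickle
i=camera_info("wrist");im=grab_frame("wrist")
cv2.imwrite("pics/wI.png",im);pickle.dump(i,open("wI.pkl","wb"))
cv2.imwrite("pics/wIc.png",cv2.resize(im[195:330,220:430],None,fx=3.5,fy=3.5,interpolation=cv2.INTER_CUBIC))
plan([.4975,.278,.30],down(109),12)
E
```

```text
clock: 13.03
eef_pos: [0.605, -0.0441, 0.358]
ee_rot: [-179.8, 0.4, -174.7]
wrist_force: [0.9, -0.7, 0.8]
opening: 0.0359
N 12 delta [0.0227, 0.0204, 0.0045] turn [-0.0, 0.0005, 0.1109] |d| 0.0308 mid [0.495 0.098 0.327]
```

View pics/wIc.png

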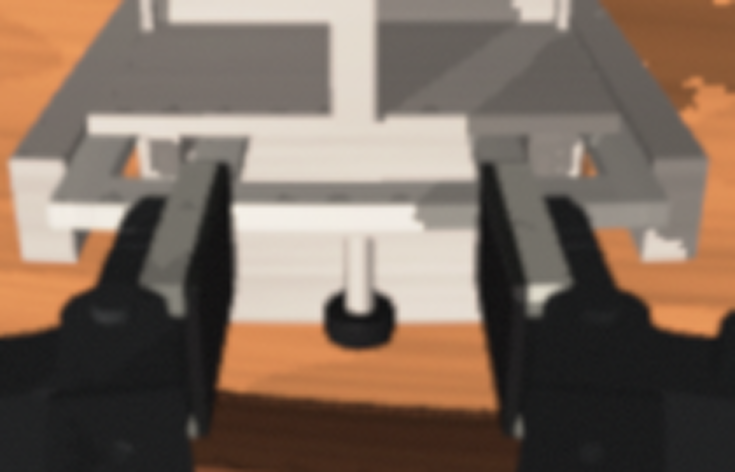

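```bash
python3 - <<'E'
from h import *
import pickle
np.set_printoptions(precision=4,suppress=True)
L=lambda n:pickle.load(open(n+".pkl","rb"))
f=lambda x,y,k,ou,ov:((x+.5)/k-.5+ou,(y+.5)/k-.5+ov)
ks={"A":((346,193),4,200,200),"B":((342,193),4,230,210),"H":((376,385),4,230,215),"I":((360,318),3.5,220,195)}
rs={k:ray("wrist",*f(*v[0],*v[1:]),L("w"+k)) for k,v in ks.items()}
print(tri([rs["A"],rs["B"]]));print(tri([rs["H"],rs["I"]]))
for k,(o,d) in rs.items(): print(k,o+d*(.1603-o[2])/d[2])
# knob blobs (dark) boundaries
E
python3 - <<'E'
import cv2,numpy as np
for n,(u0,v0,u1,v1) in dict(A=(270,235,300,262),B=(302,245,332,272),H=(308,296,340,325),I=(308,272,337,298)).items():
    im=cv2.imread(f"pics/w{n}.png")[v0:v1,u0:u1]; m=(im.max(2)<55).astype('uint8')
    k,l,s,c=cv2.connectedComponentsWithStats(m); j=1+np.argmax(s[1:,4]) ; print(n,s[j,:4]+[u0,v0,0,0],s[j,4],c[j]+[u0,v0])
E
```

```text
(array([ 0.7014, -0.0343,  0.1615]), [np.float64(0.000504518217108484), np.float64(0.0005045182171084539)])
(array([ 0.7049, -0.0342,  0.1606]), [np.float64(8.655054133091853e-05), np.float64(8.65505413308862e-05)])
A [ 0.7028 -0.034   0.1603]
B [ 0.7052 -0.0343  0.1603]
H [ 0.7051 -0.0343  0.1603]
I [ 0.705  -0.0341  0.1603]
A [276 240  21  19] 217 [286.74654378 250.3640553 ]
B [304 251  23  17] 237 [315.33755274 259.75527426]
H [314 304  21  17] 236 [323.75847458 312.83898305]
I [314 280  18  14] 179 [322.53072626 287.35195531]
```

Knob now triangulates 1–3.5 mm further back than empty, in keeping with a locked latch. On to the bottle.

```bash
python3 -m inch '[{"delta_pos":[0.0227,0.0204,0.0045],"turn":[0,0,0.111],"jaw":-1},{"delta_pos":[0.0227,0.0204,0.0045],"turn":[0,0,0.111],"jaw":-1},{"delta_pos":[0.0227,0.0204,0.0045],"turn":[0,0,0.111],"jaw":-1},{"delta_pos":[0.0227,0.0204,0.0045],"turn":[0,0,0.111],"jaw":-1},{"delta_pos":[0.0227,0.0204,0.0045],"turn":[0,0,0.111],"jaw":-1},{"delta_pos":[0.0227,0.0204,0.0045],"turn":[0,0,0.111],"jaw":-1},{"delta_pos":[0.0227,0.0204,0.0045],"turn":[0,0,0.111],"jaw":-1},{"delta_pos":[0.0227,0.0204,0.0045],"turn":[0,0,0.111],"jaw":-1},{"delta_pos":[0.0227,0.0204,0.0045],"turn":[0,0,0.111],"jaw":-1},{"delta_pos":[0.0227,0.0204,0.0045],"turn":[0,0,0.111],"jaw":-1}]'
python3 - <<'E'
from h import *
import pickle
i=camera_info("wrist");im=grab_frame("wrist")
cv2.imwrite("pics/wJ.png",im);pickle.dump(i,open("wJ.pkl","wb"))
plan([.4975,.278,.30],down(109),3)
E
```

```text
clock: 13.92
eef_pos: [0.4804, 0.2208, 0.3045]
ee_rot: [-179.7, -0.1, 121.4]
wrist_force: [-0.2, -0.2, -0.7]
opening: 0.0854
N 3 delta [0.0132, 0.0128, 0.0013] turn [-0.0012, -0.0014, 0.069] |d| 0.0184 mid [0.488 0.252 0.302]
```

View pics/wJ.png

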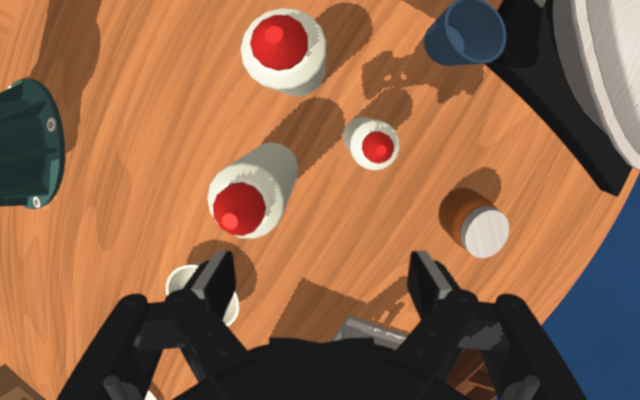

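Wrist view: target bottle's red nozzle at (378,147), the two big bottles at (240,208) and (279,42), cup (465,32), jar (480,225). Moving over it for a second view.

```bash
python3 -m inch '[{"delta_pos":[0.0132,0.0128,0.0013],"turn":[0,-0.001,0.069],"jaw":-1},{"delta_pos":[0.0132,0.0128,0.0013],"turn":[0,-0.001,0.069],"jaw":-1},{"delta_pos":[0.0132,0.0128,0.0013],"turn":[0,-0.001,0.069],"jaw":-1},{"delta_pos":[0,0,0],"turn":[0,0,0],"jaw":-1}]'
python3 - <<'E'
from h import *
import pickle
np.set_printoptions(precision=4,suppress=True)
i=camera_info("wrist");im=grab_frame("wrist")
cv2.imwrite("pics/wK.png",im);pickle.dump(i,open("wK.pkl","wb"))
J=pickle.load(open("wJ.pkl","rb"))
def reds(im):
    h=cv2.cvtColor(im,cv2.COLOR_BGR2HSV)
    m=(((h[...,0]<6)|(h[...,0]>174))&(h[...,1]>170)&(h[...,2]>90)).astype('uint8')
    k,l,st,c=cv2.connectedComponentsWithStats(m)
    return [(c[j],st[j]) for j in range(1,k) if st[j,4]>100]
for n,x in (("J",cv2.imread("pics/wJ.png")),("K",im)):
    for c,s in reds(x): print(n,c,s)
E
```

```text
clock: 14.3
eef_pos: [0.4982, 0.2748, 0.3004]
ee_rot: [-179.8, 0.1, 109.8]
wrist_force: [0.3, 0.7, -0.1]
opening: 0.0854
J [279.015   42.1009] [ 251   16   56   54 2338]
J [377.3824 146.738 ] [363 132  30  30 706]
J [238.6791 208.8351] [ 214  183   51   52 2007]
K [197.5947 120.6812] [ 172   95   53   53 2186]
K [325.0014 187.817 ] [311 173  29  30 705]
K [194.478  264.4753] [183 253  30  31 364]
```

View pics/wK.png

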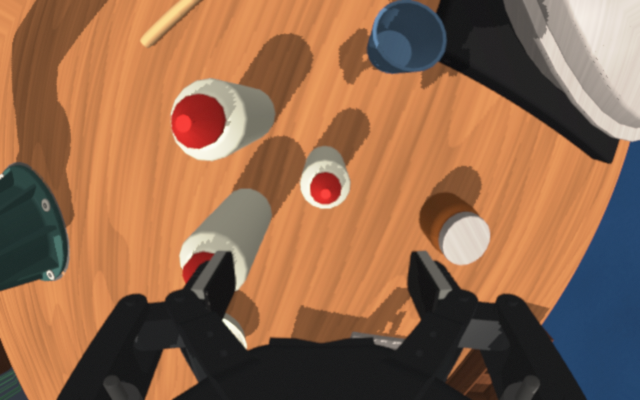

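```bash
python3 - <<'E'
from h import *
import pickle
np.set_printoptions(precision=4,suppress=True)
J=pickle.load(open("wJ.pkl","rb"));K=pickle.load(open("wK.pkl","rb"))
print(tri([ray("wrist",377.4,146.7,J),ray("wrist",325,187.8,K)]))
print('big1',tri([ray("wrist",238.7,208.8,J),ray("wrist",194.5,264.5,K)]))
print('big2',tri([ray("wrist",279,42.1,J),ray("wrist",197.6,120.7,K)]))
# base of bottle in K: bottom far point ~ (323,148); width of body at top
o,d=ray("wrist",302,183,K);print(plane("wrist",301,184,.1,K),plane("wrist",349.5,184,.1,K))
print('base far edge',plane("wrist",323,147,0,K))
print('cup rim',plane("wrist",408,36,.09,K))
t,_=tri([ray("wrist",377.4,146.7,J),ray("wrist",325,187.8,K)])
plan([t[0],t[1],.2],down(109),4)
E
```

```text
(array([0.4985, 0.2812, 0.1128]), [np.float64(7.813362539078432e-06), np.float64(7.813362539087824e-06)])
big1 (array([0.4218, 0.1976, 0.1688]), [np.float64(0.006029820901579155), np.float64(0.006029820901579105)])
big2 (array([0.3916, 0.3091, 0.1593]), [np.float64(8.384017765006072e-05), np.float64(8.384017765011358e-05)])
[0.4782 0.274  0.1   ] [0.5194 0.2889 0.1   ]
base far edge [0.4902 0.3    0.    ]
cup rim [0.523  0.4366 0.09  ]
N 4 delta [0.0018, 0.001, 0.0251] turn [-0.0012, 0.0008, 0.0042] |d| 0.0252 mid [0.498 0.277 0.25 ]
```

```bash
python3 - <<'E'
from h import *
plan([.4985,.2812,.140],down(109),5)
E
```

```text
N 5 delta [0.0015, 0.0008, 0.0321] turn [-0.001, 0.0006, 0.0034] |d| 0.0321 mid [0.498 0.277 0.22 ]
```

```bash
python3 -m inch '[{"delta_pos":[0.0025,0.0014,0.036],"turn":[-0.001,0,0.003],"jaw":-1},{"delta_pos":[0.0025,0.0014,0.036],"turn":[-0.001,0,0.003],"jaw":-1},{"delta_pos":[0.0015,0.0008,0.033],"turn":[-0.001,0,0.003],"jaw":-1},{"delta_pos":[0.0005,0.0004,0.03],"turn":[-0.001,0,0.003],"jaw":-1},{"delta_pos":[0.0005,0,0.0255],"turn":[-0.001,0,0.003],"jaw":-1},{"delta_pos":[0,0,0],"turn":[0,0,0],"jaw":-1}]'
python3 - <<'E'
from h import *
plan([.4985,.2812,.140],down(109),1)
E
```

```text
clock: 14.85
eef_pos: [0.495, 0.2778, 0.1361]
ee_rot: [-179.5, 0.2, 109.0]
wrist_force: [-0.4, -0.2, -0.2]
opening: 0.0858
N 1 delta [0.0021, 0.0044, -0.004] turn [-0.009, 0.004, 0.0004] |d| 0.0063 mid [0.497 0.279 0.138]
```

```bash
python3 -m inch '[{"delta_pos":[0.0021,0.0044,-0.004],"turn":[-0.009,0.004,0],"jaw":-1},{"delta_pos":[0,0,0],"turn":[0,0,0],"jaw":-1},{"delta_pos":[0,0,0],"turn":[0,0,0],"jaw":0.3},{"delta_pos":[0,0,0],"turn":[0,0,0],"jaw":1},{"delta_pos":[0,0,0],"turn":[0,0,0],"jaw":1},{"delta_pos":[0,0,0],"turn":[0,0,0],"jaw":1},{"delta_pos":[0,0,0],"turn":[0,0,0],"jaw":1}]'
python3 - <<'E'
from h import *
s=monitor.read_state();print(s["eef_pos"],s["ee_rot"],s["opening"],s["wrist_force"])
E
```

```text
clock: 15.43
eef_pos: [0.5023, 0.2839, 0.1468]
ee_rot: [179.3, -0.1, 109.0]
wrist_force: [-2.5, -0.9, 10.0]
opening: 0.0446
[0.50233083 0.28388731 0.1467931 ] [ 1.79340179e+02 -5.64198409e-02  1.08968802e+02] 0.04457227072864983 [-2.50616886 -0.9233023  10.0152537 ]
```

```bash
python3 -m inch '[{"delta_pos":[0,0,-0.01],"turn":[0,0,0],"jaw":1},{"delta_pos":[0,0,-0.025],"turn":[0,0,0],"jaw":1},{"delta_pos":[0,0,-0.035],"turn":[0,0,0],"jaw":1},{"delta_pos":[0,0,-0.035],"turn":[0,0,0],"jaw":1},{"delta_pos":[0,0,-0.035],"turn":[0,0,0],"jaw":1},{"delta_pos":[0,0,-0.02],"turn":[0,0,0],"jaw":1},{"delta_pos":[0,0,0],"turn":[0,0,0],"jaw":1}]'
python3 - <<'E'
from h import *
s=monitor.read_state();print(s["opening"],s["wrist_force"])
plan([.5575,-.0152,.31],down(95.4),10)
im=grab_frame("wrist");cv2.imwrite("pics/wL.png",im)
E
```

```text
clock: 16.02
eef_pos: [0.503, 0.2841, 0.3113]
ee_rot: [178.8, -0.1, 109.0]
wrist_force: [0.1, -0.2, -1.2]
opening: 0.0446
0.044585518126329764 [ 0.05933198 -0.15170951 -1.19937896]
N 10 delta [-0.0305, -0.0014, 0.0001] turn [0.002, -0.0004, 0.0237] |d| 0.0305 mid [0.539 0.136 0.311]
```

View pics/wL.png

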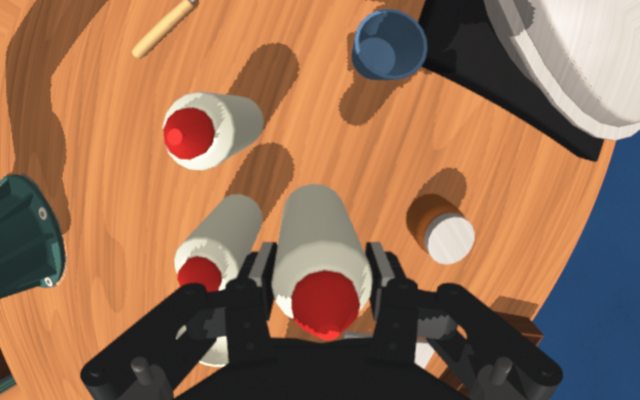

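Bottle held between the pads, nozzle at (325,303), clear of the neighbours. Moving over the shelf.

```bash
python3 -m inch '[{"delta_pos":[-0.022,-0.0014,0],"turn":[0.001,0,0.0237],"jaw":1},{"delta_pos":[-0.0305,-0.0014,0],"turn":[0.001,0,0.0237],"jaw":1},{"delta_pos":[-0.0305,-0.0014,0],"turn":[0.001,0,0.0237],"jaw":1},{"delta_pos":[-0.0305,-0.0014,0],"turn":[0.001,0,0.0237],"jaw":1},{"delta_pos":[-0.0305,-0.0014,0],"turn":[0.001,0,0.0237],"jaw":1},{"delta_pos":[-0.0305,-0.0014,0],"turn":[0.001,0,0.0237],"jaw":1},{"delta_pos":[-0.0305,-0.0014,0],"turn":[0.001,0,0.0237],"jaw":1},{"delta_pos":[-0.0305,-0.0014,0],"turn":[0.001,0,0.0237],"jaw":1},{"delta_pos":[-0.0305,-0.0014,0],"turn":[0.001,0,0.0237],"jaw":1},{"delta_pos":[-0.022,-0.0014,0],"turn":[0.001,0,0.0237],"jaw":1}]'
python3 - <<'E'
from h import *
plan([.5575,-.0152,.29],down(95.4),3)
E
```

```text
clock: 16.9
eef_pos: [0.5501, -0.0025, 0.3027]
ee_rot: [-179.8, -0.1, 95.3]
wrist_force: [-0.6, -0.4, -1.8]
opening: 0.0442
N 3 delta [-0.0044, 0.0021, 0.0042] turn [-0.0011, -0.0007, -0.0008] |d| 0.0065 mid [ 0.554 -0.009  0.296]
```

```bash
python3 -m inch '[{"delta_pos":[-0.0044,0.0021,0.0042],"turn":[-0.001,0,0],"jaw":1},{"delta_pos":[-0.0044,0.0021,0.0042],"turn":[-0.001,0,0],"jaw":1},{"delta_pos":[-0.0044,0.0021,0.0042],"turn":[-0.001,0,0],"jaw":1},{"delta_pos":[0,0,0],"turn":[0,0,0],"jaw":1}]'
python3 - <<'E'
from h import *
import pickle
i=camera_info("wrist");im=grab_frame("wrist");cv2.imwrite("pics/wM.png",im)
s=grab_frame("side");cv2.imwrite("pics/sM.png",cv2.resize(s[80:250,270:440],None,fx=3.5,fy=3.5,interpolation=cv2.INTER_CUBIC))
plan([.5575,-.0152,.255],down(95.4),4)
print(monitor.read_state()["ee_rot"])
E
```

```text
clock: 17.23
eef_pos: [0.558, -0.0125, 0.29]
ee_rot: [180.0, -0.2, 95.4]
wrist_force: [0.6, -0.3, -2.1]
opening: 0.0444
N 4 delta [-0.0009, -0.0002, 0.009] turn [0.0004, -0.0007, 0.0001] |d| 0.0091 mid [ 0.558 -0.013  0.273]
[ 1.79918762e+02 -1.69185220e-01  9.54306742e+01]
```

View pics/wM.png

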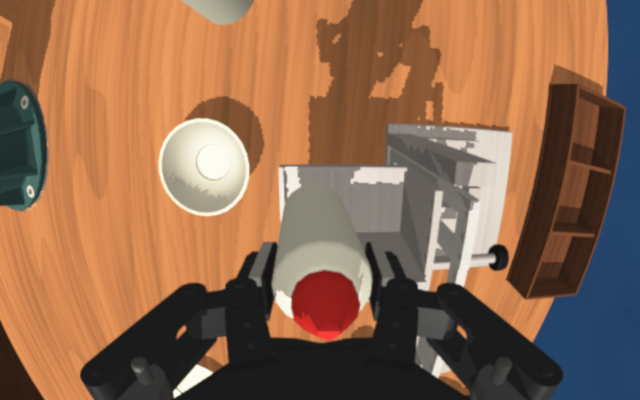

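View pics/sM.png

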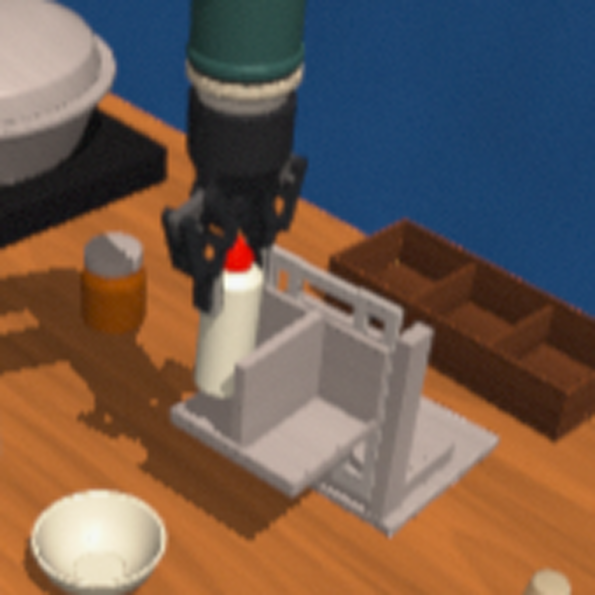

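```bash
python3 -m inch '[{"delta_pos":[-0.0007,-0.0005,0.009],"turn":[0,0,0],"jaw":1},{"delta_pos":[-0.0007,-0.0005,0.009],"turn":[0,0,0],"jaw":1},{"delta_pos":[-0.0007,0,0.008],"turn":[0,0,0],"jaw":1},{"delta_pos":[0,0,0.004],"turn":[0,0,0],"jaw":1},{"delta_pos":[0,0,0],"turn":[0,0,0],"jaw":1}]'; python3 -m inch '[{"delta_pos":[0,0,0.002],"turn":[0,0,0],"jaw":1},{"delta_pos":[0,0,0],"turn":[0,0,0],"jaw":1}]'
```

```text
clock: 17.75
eef_pos: [0.5568, -0.0146, 0.2603]
ee_rot: [180.0, -0.2, 95.4]
wrist_force: [-0.8, 0.6, -2.1]
opening: 0.0443
clock: 17.92
eef_pos: [0.5578, -0.0148, 0.2597]
ee_rot: [179.8, -0.1, 95.4]
wrist_force: [0.0, -0.1, -2.2]
opening: 0.0444
```

```bash
python3 -m inch '[{"delta_pos":[0,0,0.002],"turn":[0,0,0],"jaw":1},{"delta_pos":[0,0,0],"turn":[0,0,0],"jaw":1}]'; python3 -m inch '[{"delta_pos":[0,0,0.002],"turn":[0,0,0],"jaw":1},{"delta_pos":[0,0,0],"turn":[0,0,0],"jaw":1}]';python3 -m inch '[{"delta_pos":[0,0,0.002],"turn":[0,0,0],"jaw":1},{"delta_pos":[0,0,0],"turn":[0,0,0],"jaw":1}]'
```

```text
clock: 18.08
eef_pos: [0.5579, -0.0149, 0.2579]
ee_rot: [179.8, -0.1, 95.4]
wrist_force: [-0.3, 0.2, -1.1]
opening: 0.0442
clock: 18.25
eef_pos: [0.5577, -0.0148, 0.2558]
ee_rot: [179.8, -0.1, 95.4]
wrist_force: [-0.6, 0.6, -2.6]
opening: 0.0445
clock: 18.42
eef_pos: [0.558, -0.0149, 0.2541]
ee_rot: [179.8, -0.1, 95.4]
wrist_force: [-0.2, -0.2, -0.6]
opening: 0.0443
```

```bash
python3 -m inch '[{"delta_pos":[0,0,0.0015],"turn":[0,0,0],"jaw":1},{"delta_pos":[0,0,0],"turn":[0,0,0],"jaw":1}]'; python3 -m inch '[{"delta_pos":[0,0,0.001],"turn":[0,0,0],"jaw":1},{"delta_pos":[0,0,0],"turn":[0,0,0],"jaw":1}]'
```

```text
clock: 18.58
eef_pos: [0.5581, -0.015, 0.2537]
ee_rot: [179.8, -0.1, 95.4]
wrist_force: [-3.2, 0.0, 8.9]
opening: 0.0445
clock: 18.75
eef_pos: [0.5582, -0.015, 0.2536]
ee_rot: [179.7, -0.1, 95.4]
wrist_force: [-4.5, 0.4, 14.4]
opening: 0.0446
```

Contact at the floor as predicted (bottle underside ≈0.107). Releasing.

```bash
python3 -m inch '[{"delta_pos":[0,0,-0.0015],"turn":[0,0,0],"jaw":1},{"delta_pos":[0,0,0],"turn":[0,0,0],"jaw":-0.2},{"delta_pos":[0,0,0],"turn":[0,0,0],"jaw":-0.4},{"delta_pos":[0,0,0],"turn":[0,0,0],"jaw":-0.6},{"delta_pos":[0,0,0],"turn":[0,0,0],"jaw":-0.6},{"delta_pos":[0,0,0],"turn":[0,0,0],"jaw":-0.6}]'
python3 - <<'E'
from h import *
im=grab_frame("wrist");cv2.imwrite("pics/wN.png",im)
print(monitor.read_state()["wrist_force"])
E
```

```text
clock: 19.25
eef_pos: [0.5578, -0.0148, 0.2527]
ee_rot: [179.8, -0.1, 95.4]
wrist_force: [-0.4, 0.2, 0.4]
opening: 0.0682
[-0.2517179   0.50652159 -0.43518528]
```

View pics/wN.png

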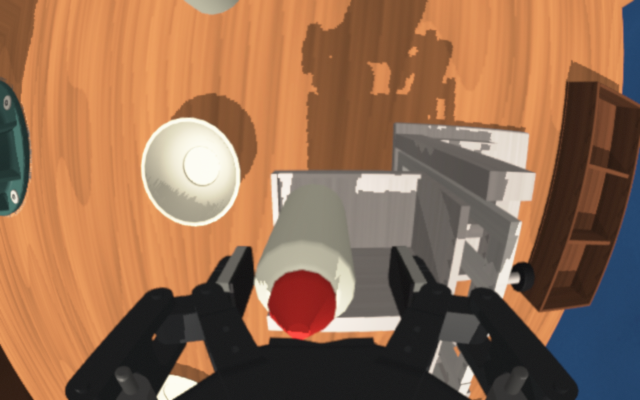

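```bash
python3 - <<'E'
from h import *
s=grab_frame("side");cv2.imwrite("pics/sN0.png",s);cv2.imwrite("pics/sN.png",cv2.resize(s[80:250,270:440],None,fx=3.5,fy=3.5,interpolation=cv2.INTER_CUBIC))
im=grab_frame("wrist");cv2.imwrite("pics/wN2.png",im)
h=cv2.cvtColor(im,cv2.COLOR_BGR2HSV)
for im in (cv2.imread("pics/wN.png"),im):
    h=cv2.cvtColor(im,cv2.COLOR_BGR2HSV);m=(((h[...,0]<6)|(h[...,0]>174))&(h[...,1]>170)&(h[...,2]>90))
    print(np.argwhere(m).mean(0))
E
```

```text
[303.53520304 301.84341221]
[303.56917227 301.69874232]
```

View pics/sN.png

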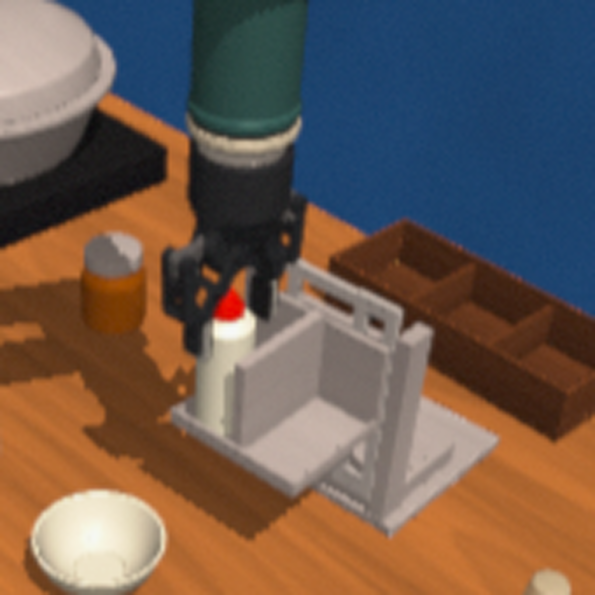

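```bash
python3 -m inch '[{"delta_pos":[0,-0.002,0],"turn":[0,0,0],"jaw":-0.6},{"delta_pos":[0,-0.003,0],"turn":[0,0,0],"jaw":-0.6},{"delta_pos":[0,0,0],"turn":[0,0,0],"jaw":-0.6},{"delta_pos":[0,0,0],"turn":[0,0,0],"jaw":-0.6}]'
python3 - <<'E'
from h import *
im=grab_frame("wrist");cv2.imwrite("pics/wO.png",im)
E
```

```text
clock: 19.73
eef_pos: [0.5525, -0.0153, 0.2529]
ee_rot: [179.8, -0.1, 95.4]
wrist_force: [0.1, -0.2, -0.3]
opening: 0.0684
```

View pics/wO.png

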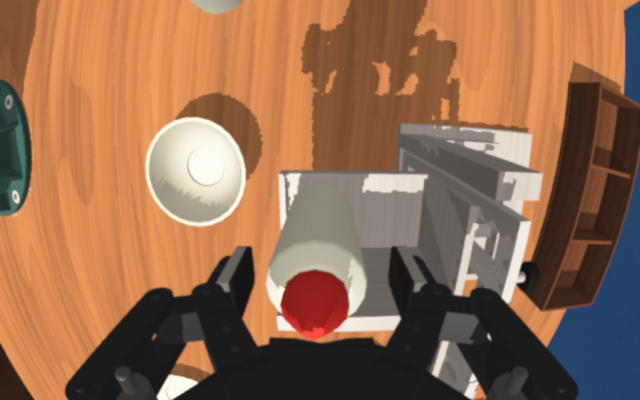

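Bottle stayed still as the gripper moved, so it stands free. Retreating straight up, then inspecting.

```bash
python3 -m inch '[{"delta_pos":[0,0,-0.01],"turn":[0,0,0],"jaw":-0.6},{"delta_pos":[0,0,-0.02],"turn":[0,0,0],"jaw":-0.6},{"delta_pos":[0,0,-0.03],"turn":[0,0,0],"jaw":-0.6},{"delta_pos":[0,0,-0.03],"turn":[0,0,0],"jaw":-0.6},{"delta_pos":[0.01,0,-0.03],"turn":[0,0,0],"jaw":-0.6},{"delta_pos":[0.02,0,0],"turn":[0,0,0],"jaw":-0.6},{"delta_pos":[0,0,0],"turn":[0,0,0],"jaw":-0.6}]'
python3 - <<'E'
from h import *
import pickle
i=camera_info("wrist");im=grab_frame("wrist");cv2.imwrite("pics/wP.png",im);pickle.dump(i,open("wP.pkl","wb"))
s=grab_frame("side");cv2.imwrite("pics/sP.png",cv2.resize(s[100:250,290:440],None,fx=4,fy=4,interpolation=cv2.INTER_CUBIC));cv2.imwrite("pics/sP0.png",s)
E
```

```text
clock: 20.37
eef_pos: [0.5505, 0.0163, 0.3763]
ee_rot: [179.5, -0.2, 95.4]
wrist_force: [-0.2, -0.2, 0.0]
opening: 0.0684
```

View pics/wP.png

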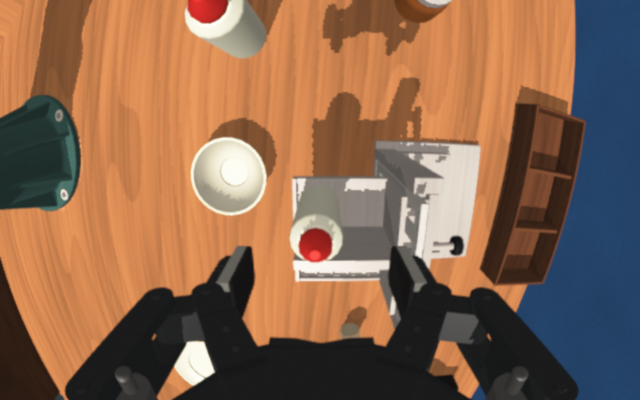

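View pics/sP.png

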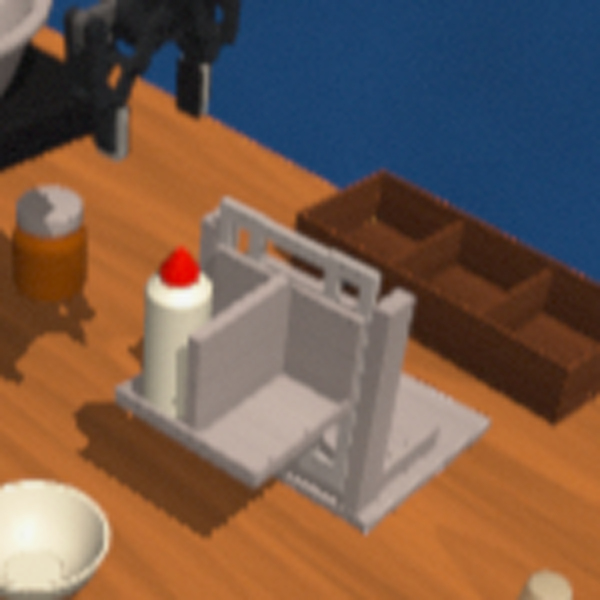

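```bash
python3 - <<'E'
from h import *
import pickle
np.set_printoptions(precision=4,suppress=True)
P=pickle.load(open("wP.pkl","rb"))
S=lambda x,y:((x+.5)/4-.5+290,(y+.5)/4-.5+100)
def red(im,roi):
    h=cv2.cvtColor(im,cv2.COLOR_BGR2HSV);m=(((h[...,0]<6)|(h[...,0]>174))&(h[...,1]>150)&(h[...,2]>80))
    k=np.zeros_like(m);k[roi]=m[roi];c=np.argwhere(k);return c.mean(0)[::-1]
rs=red(cv2.imread("pics/sP0.png"),(slice(150,180),slice(320,350)));rw=red(cv2.imread("pics/wP.png"),(slice(220,270),slice(290,350)))
print(rs,rw)
t,e=tri([ray("side",*rs),ray("wrist",*rw,P)]);print("nozzle",t,e)
R=Rn.from_euler("z",5.4,degrees=True).as_matrix();O=np.array([.636,-.041,0])+R@np.array([-.0557,0,.1035])
print("nozzle in shelf",R.T@(t-O))
# predicted base circle and body sides if vertical
for z in (.004,.10):
  b=[O*0+np.array([t[0],t[1],O[2]+z])+.023*np.array([np.cos(a),np.sin(a),0]) for a in np.linspace(0,2*np.pi,73)]
  q=np.array([proj("side",x) for x in b]);w=np.array([proj("wrist",x,P) for x in b])
  print(z,"side crop u",((q.min(0)-[290,100]+.5)*4-.5),((q.max(0)-[290,100]+.5)*4-.5),"wrist",w.min(0),w.max(0))
im=cv2.imread("pics/wP.png");cv2.imwrite("pics/wPc.png",cv2.resize(im[165:290,280:480],None,fx=4,fy=4,interpolation=cv2.INTER_CUBIC))
# shelf corners predicted
for p in ([-.055,.065,.013],[-.055,-.065,.013],[.05,.065,.084]): print(p,np.round(proj("wrist",O+R@np.array(p),P),1),np.round(proj("side",O+R@np.array(p)),1))
E
```

```text
[334.4366 166.9718] [315.1074 244.8685]
nozzle [ 0.5507 -0.0168  0.2208] [np.float64(0.001171998880635275), np.float64(0.0011719988806352824)]
nozzle in shelf [-0.0269  0.0321  0.1173]
0.004 side crop u [138.154  379.3778] [201.8463 420.0512] wrist [296.8347 183.8557] [336.833  222.0038]
0.1 side crop u [142.5663 271.5045] [210.168  310.8613] wrist [289.5323 211.8288] [343.1385 260.8141]
[-0.055, 0.065, 0.013] [291.1 177.2] [317.3 196.3]
[-0.055, -0.065, 0.013] [294.6 280. ] [352.1 217.9]
[0.05, 0.065, 0.084] [402.5 195. ] [342.7 161.3]
```

View pics/wPc.png

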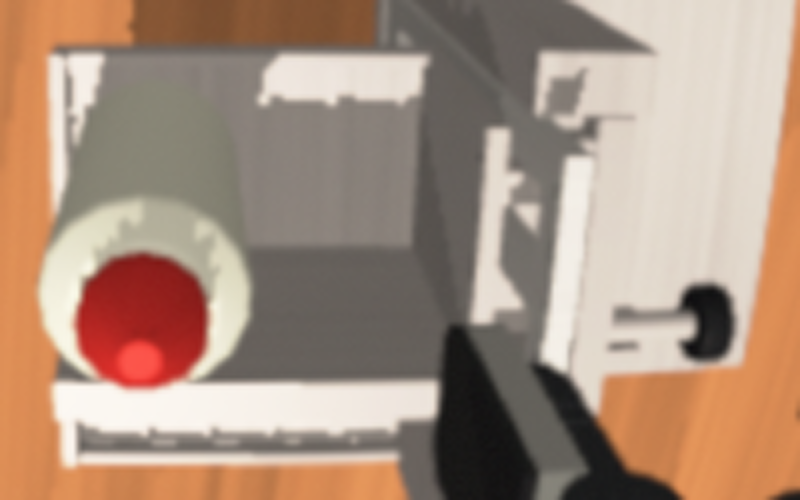

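```bash
python3 - <<'E'
from h import *
import pickle
np.set_printoptions(precision=4,suppress=True)
P=pickle.load(open("wP.pkl","rb"))
R=Rn.from_euler("z",5.4,degrees=True).as_matrix();O=np.array([.636,-.041,0])
for x in(680,707,735):
  p=plane("wrist",(x+.5)/4-.5+280,(322.5)/4-.5+165,.1605,P);print(p,R.T@(p-O))
# empty, from the top-camera picture at t=0 and now
t=grab_frame("top");cv2.imwrite("pics/tP0.png",t)
a=cv2.imread("pics/top0.png")
for im in(a,t):
    r=im[108:130,325:350];m=(r.max(2)<50);c=np.argwhere(m);print(len(c),c.mean(0)+[108,325] if len(c) else None)
cv2.imwrite("pics/tPc.png",cv2.resize(np.hstack([a[95:165,300:375],t[95:165,300:375]]),None,fx=5,fy=5,interpolation=cv2.INTER_CUBIC))
print(monitor.read_state()["clock"])
E
```

```text
[ 0.6975 -0.0346  0.1605] [0.0618 0.0006 0.1605]
[ 0.706  -0.0342  0.1605] [0.0703 0.0002 0.1605]
[ 0.7149 -0.0338  0.1605] [ 0.0793 -0.0003  0.1605]
14 [117.     335.6429]
1 [116. 336.]
20.5167
```

View pics/tPc.png

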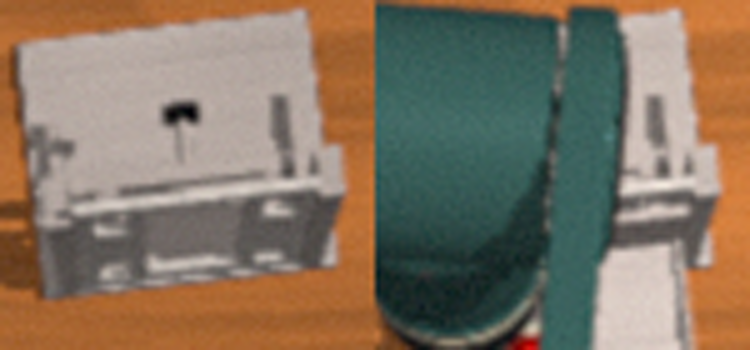

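Bottle: nozzle at shelf (−27, 32) mm, lean ≈1–2°, floor height right. Moving the arm well away so the top camera can compare the knob with its empty position.

```bash
python3 -m inch '[{"delta_pos":[0.02,0,-0.005],"turn":[0,0,0],"jaw":-0.6},{"delta_pos":[0.035,0,-0.005],"turn":[0,0,0],"jaw":-0.6},{"delta_pos":[0.035,0.008,0],"turn":[0,0,0],"jaw":-0.6},{"delta_pos":[0.035,-0.008,0],"turn":[0,0,0],"jaw":-0.6},{"delta_pos":[0.035,-0.008,0],"turn":[0,0,0],"jaw":-0.6},{"delta_pos":[0.035,-0.008,0],"turn":[0,0,0],"jaw":-0.6},{"delta_pos":[0.03,-0.008,0],"turn":[0,0,0],"jaw":-0.6},{"delta_pos":[0.02,0,0],"turn":[0,0,0],"jaw":-0.6},{"delta_pos":[0,0,0],"turn":[0,0,0],"jaw":-0.6}]'
python3 - <<'E'
from h import *
np.set_printoptions(precision=4,suppress=True)
t=grab_frame("top");cv2.imwrite("pics/tQ0.png",t)
s=grab_frame("side");cv2.imwrite("pics/sQ0.png",s)
a=cv2.imread("pics/top0.png")
for im in(a,t):
    g=im[108:130,325:350].astype(float).max(2);w=np.clip(110-g,0,None);v,u=np.mgrid[108:130,325:350]
    k,l,st,c=cv2.connectedComponentsWithStats((w>0).astype('uint8'));j=1+np.argmax([w[l==q].sum() for q in range(1,k)]);m=l==j
    U=(w*u*m).sum()/(w*m).sum();V=(w*v*m).sum()/(w*m).sum();print(m.sum(),U,V,plane("top",U,V,.16))
cv2.imwrite("pics/tQc.png",cv2.resize(np.hstack([a[95:165,300:375],t[95:165,300:375]]),None,fx=5,fy=5,interpolation=cv2.INTER_CUBIC))
E
```

```text
clock: 21.27
eef_pos: [0.5018, 0.2586, 0.3824]
ee_rot: [179.9, -0.2, 95.5]
wrist_force: [0.5, 0.0, 0.2]
opening: 0.0682
27 335.78932968536253 117.18946648426812 [ 0.7036 -0.0363  0.16  ]
23 335.60015060240966 116.38930722891567 [ 0.706  -0.0358  0.16  ]
```

View pics/tQc.png

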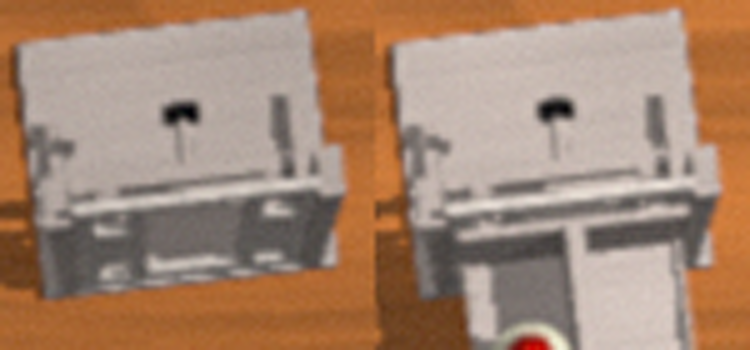

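View pics/sQ0.png

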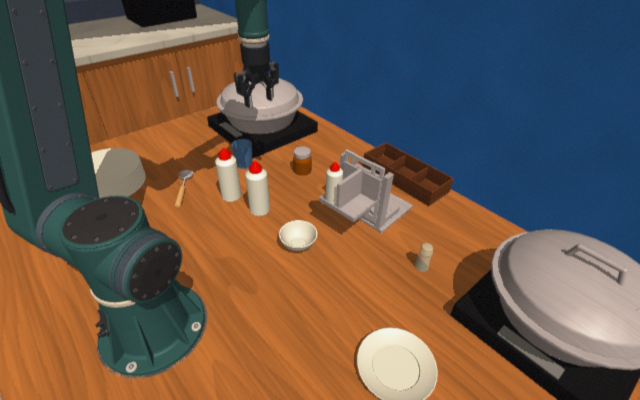

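Same top camera, before and after: the knob moved +2.4 mm along the stand's x, which fits a locked latch (about 3 mm). The bystanders look unmoved, the bottle is upright, and the arm is clear. Handing in.

```bash
python3 - <<'E'
from station import ticket
print(ticket.sign_off())
E
```

```text
the job is handed in; nothing more can be done
None
```

I hung the shelf in the upper slots, pressed it home, stood the 130 mm bottle on its left half and moved the arm clear. I handed in at about 21.4 s; no verdict was reported, so these are my own checks.

- **Slots:** the wrist camera put the lower edges at z ≈ 0.166 m, about 4 mm below nominal. The claws went in at that height without butting on the strip.
- **Shelf seated:** it came down to a hard stop and did not move under 34 N on the fin near the claws. That puts its origin at z ≈ 0.1035 m, as expected for fully home.
- **Latch:** I never saw the 15–20 N peak in the sampled forces while pressing down. A pull of about 20 N did not free it, though the hand rose about 4 mm as the shelf tilted slightly in the grip. The knob sits 2.4 mm further back than when empty by the top camera, and 1–3.5 mm by the wrist camera. Both fit a locked latch (about 3 mm).
- **Bottle:** it shifted about 7 mm towards the front lip on release and stands at roughly x = −27, y = +32 mm in the shelf's frame. It leans about 1–2° by camera estimate, against a limit of 6.9°.
- **Other things:** none looked moved in the last side view. I judged this by eye and did not measure the bystanders' positions.

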